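Put the instrument case away and shut the sliding door

TASK

Put the black instrument case away in the desk cabinet: carry it upright, stand it in the gap between the grey and the blue case with its carry handle facing out, and push it in until it is level with them. Then slide the cabinet door across, gently and without slamming, until it is fully shut against the frame on the side where the cases stand. Leave the grey and blue cases, the thermos and the mug where they are.

Things in the scene. Friction and masses are not known exactly. Their poses are not given: they have to be found in the camera images.
- cabinet: Low light-wood desk cabinet, fixed, 232 deep (x) x 580 wide (y) x 170 high mm. Origin: centre of its underside, on the desk; x points to its back, y to its left as the robot sees it, z up. Open front at x = -116 mm. A 15 mm divider at y = 0 parts a left bay (books) from a right bay (cases). Its top is closed: wood, with a clear acrylic pane over the right bay; a tissue box 45 mm high stands on it, rear left.
- bay_front (a point): Point on the cabinet's front edge at shelf height, midway across the right bay (cabinet x = -116, y = -141, z = 15 mm); axes parallel to the cabinet's. In cabinet mm the right bay reaches from y = -275 to -7.5, from the shelf surface z = 15 to the underside of the 15 mm top frame z = 155 (inside it a clear pane), and back to the back panel at x = +108.
- door (a joint): Sliding door, in m: 0 = shut over the right bay, edge against the right side of the frame; grows as it slides left (cabinet +y) to 0.265. Starts at 0.215 to 0.265. Grey panel 10 thick, 285 wide, 136 mm high, filling cabinet x = -111 to -101 mm: things sticking out past -101 block it. 2 to 3 N to slide; it stays where left and stops dead at 0.
- door_handle (a point): Middle of the door's upright dark steel bar handle: round bar 10 mm thick, 100 mm long (vertical), its axis 28 mm in front of the door's face (22 mm before the cabinet's front), 30 mm from the door's leading (right) edge, 85 mm above the desk; moves with the door. Axes parallel to the cabinet's.
- black_case: Black slim hard case, loose, 190 long (x) x 50 wide (y) x 100 high (z) mm, 0.25 to 0.5 kg, upright on the desk to the right of the cabinet; smooth flat sides. Origin: centre of its underside. Folded carry handle (8 thick, 20 wide, 60 mm high) on its -x end, which starts towards the robot. When home: cabinet x = +10 to +13 mm (13: touches the back), z = 15 mm.
- black_case_end (a point): Outer face of the black case's carry handle: 103 mm from the case's origin on its -x end, 50 mm above its underside. Cabinet x = -93 to -90 mm when home.
- grey_case: Grey case of the same make and size, loose, 0.5 kg, standing in the right bay, handle out, its back within 4 mm of the back panel. Origin: centre of its underside, axes as the black case. Grey and blue may stand either way round; between them is a gap 71 to 96 mm wide for the black case.
- blue_case: Blue case of the same make and size, loose, 0.5 kg, on the other side of the gap. Same axes as the grey case.
- thermos: Grey thermos with black cap, 72 mm diameter, 212 mm high, standing on the desk beyond the black case, right of the cabinet. Origin: centre of its underside.
- mug: White mug, 80 mm diameter, 90 mm high, standing on the desk in front of the left bay. Origin: centre of its underside; handle at its +y.
There are look-alikes about, which are no part of the job. Leave any pink look-alike of the black_case alone.

How it is judged (in metres and radians):
On the way, in this order (a step that is already met when the one before it is completed fails the run):
1. the black case stands in the gap, handle out, level with its neighbours, and is let go (x of black_case_end in the frame of cabinet between -0.1 and -0.075 m and y of black_case in the frame of cabinet between -0.215 and -0.13 m and z of black_case in the frame of cabinet between 0.01 and 0.02 m and angle between black_case's own z axis and vertical below 0.08 rad and angle between the x axis of black_case and the x axis of cabinet, either way round below 0.17 rad and contact force between black_case and the fingers below 0.2 N and linear speed of black_case below 0.02 m/s), for 0.2 s.
2. the door is shut against the frame (value of joint door below 0.004 m), for 0.2 s.
At the end, for the whole second after the job is handed in: Black case at rest, upright on the shelf between grey and blue cases, square within 10 degrees, handle out, within 10 mm of touching the back; door within 4 mm of shut, at rest; grey and blue cases, thermos and mug upright, within 30 mm of where they were (x of black_case_end in the frame of cabinet between -0.1 and -0.075 m and y of black_case in the frame of cabinet between -0.215 and -0.13 m and z of black_case in the frame of cabinet between 0.01 and 0.02 m and angle between black_case's own z axis and vertical below 0.08 rad and angle between the x axis of black_case and the x axis of cabinet, either way round below 0.17 rad and value of joint door below 0.004 m and velocity of joint door between -0.01 and 0.01 m/s and linear speed of black_case below 0.02 m/s and angle between each of grey_case, blue_case, thermos, mug's own z axis and vertical below 0.1 rad and distance of each of grey_case, blue_case, thermos, mug from where it was at the start of the episode below 0.03 m).
It fails at once if the black case is tipped by more than 40 degrees (angle between black_case's own z axis and vertical above 0.7 rad).
It fails at once if the door is slammed (faster than 0.4 m/s) (velocity of joint door below -0.4 m/s).
It fails at once if the grey or blue case, the thermos or the mug is shoved more than 30 mm or tipped over (distance of any of grey_case, blue_case, thermos, mug from where it was at the start of the episode above 0.03 m or angle between any of grey_case, blue_case, thermos, mug's own z axis and vertical above 0.5 rad).
It also fails if it takes over 72 s, if anything falls off the work surface, if the arm or the gripper's body presses on something with over 40 N, if the wrist force passes 120 N, or if a joint passes its speed limit or range.

ROBOT

A 7-joint arm with a two-finger parallel gripper is mounted at the origin on the work surface. World frame = base frame: x ahead of the robot, y to its left, z up, the work surface at z = 0. Lengths are in mm, angles in rad, forces in N, time in s.
With the tool pointing down it reaches from about 425 to 1025 mm from the base axis. Payload 3.6 kg.
Tool frame: the origin (TCP) lies at the very end of the fingers, on their centre line; the grasp point (between the pads) lies 19 mm behind it (manip.hold_point_z is the distance from the TCP to the grasp point, in mm); z points along the fingers, y is the line along which they close (so a half turn about z gives the same grasp; the last joint's range is limited). The gripper opens to 85 mm and grips with 20 to 120 N. Pads are 22 mm wide; open, the fingers measure 114 mm over their backs; the gripper's body (76 mm by 85 mm) begins 54 mm behind the grasp point. The pads swing forward as they close: fully open they stand 13 mm farther back than shut.
Start: joints at [-1.308, 0.591, 0.048, 1.609, -0.033, 0.943, -0.034], TCP at [253.222, 679.344, 204.702] pointing down, gripper open.
Joint ranges: [-2.69, 2.69], [-0.47, 2.24], [-1.27, 1.36], [0.19, 2.51], [-1.53, 4.68], [0.08, 2.07], [-3.09, 3.09]. Speed limits (rad/s): [2.57, 2.57, 3.14, 3.14, 3.14, 3.14, 3.14].

INTERFACE

Orientations are given as a rotation vector (axis times angle).
In Python, from cell import manip gives the robot as it stands.
- The arm moves only by the tool carry_out, never from a script. Its argument "motion" is a list of rows, each a list of 7 numbers: the opening in per cent of the stroke, from 0 (shut) to 100 (fully open), then the shift along the tool's x, y, z in cm, then the turn, a rotation vector about the tool's x, y, z in rad. A call has 1 to 5 rows; each row shifts and turns the commanded pose from where the row before left it, along the tool's axes as they then stand; what a row does not reach is not made up. A row lasts 1/8 s, in which the tool goes at most 62.5 mm and 10.7 degrees, less where a joint would pass 70% of its speed; a pose out of reach is approached as far as the arm can. A call is refused whole if a number of a shift passes 6.25 or a number of a turn 0.188, either way. A call with a gripper value outside its range is refused whole. The fingers move at their own pace and stop on an object; "grip_force" is the grip in N (left out, the last holds). Time passes only in rows, so rows that do not move let the fingers close. It gives the time, the measured TCP pose, the force, the opening and the grip force at its end, in the units of the state.
- manip.get_obs(): the state, without advancing time (a new reading comes with each control period).
- manip.grab_frame(name): name is "scene" or "top"; returns a dict with "img" (400x640x3 uint8, red, green, blue), "vfov" (degrees; the focal length in pixels is half the picture's height over the tangent of half this angle, whatever the lens; pixels are square), "cx", "cy" (the principal point, pixels), "dist_coeffs" ([k1, k2, p1, p2, k3] as OpenCV has them; the pictures are not rectified), "extrinsics" (4x4, takes a point from world to camera coordinates). Camera axes: x right, y down, z forward; pixel columns grow to the right and rows downward; lengths in mm; the calibration is good to about 2 mm. A picture is of the moment at which its call begins. There is no depth.
- manip.job_done(): hands the job in; it is judged then, once.
Trained networks look in the newest picture that a camera, given by its name, has taken for a name from the list of things; names that differ only in an ending like _2 or _b are one class to them, and where a whole thing is asked for, a point or a joint stands for the part that bears it (a point fixed in the world has none). Each returns a list of dicts, best first, with "confidence" (0 to 1); they miss things now and then, are a little off and sometimes report something else, mostly with a low value. They report only what shows in the picture. A call takes as long as a camera call. They do not tell look-alikes from the thing itself.
- manip.search_frame(camera, query): "bbox" ([left, top, right, bottom] in pixels, round what is visible of it).
- manip.pinpoint(camera, query): "pixel" ([column, row] in pixels: a listed point, or the origin of a listed thing).
The state is a dict: "clock": time; "joints": joint angles; "joint_vel": joint speeds; "tau": joint torques, N m; "tcp_pos": TCP position; "orientation": TCP orientation; "contact_force": force on the tool from outside, world axes, zero at the start; "torque": the same for the moment, N m; "grip_width": opening from 0.0 (shut) to 1.0 (fully open); "finger_force": force on a finger pad.
Only numpy, scipy, OpenCV 4.12 (cv2) and the standard library are available. Lean on these libraries where they do the work, as an engineer would, in place of code of your own. Each camera call takes 0.05 s, during which the arm holds its last target. There are 200 camera calls.

## Working session

There is one attempt and no reset: what is moved stays moved. The work goes in short steps, Python scripts to look and compute and a tool call to move; the robot and the scene stay as the last step left them, time stands still between calls to the robot, and variables do not carry over. Pictures are saved under pics/ and viewed, at most 14 in all, crops included, and the job is handed in when it is done.

Besides the shell and the picture viewer there is one more tool, called after ">>>" as a command line: name --pt "numbers of a row" for each row, then --argument value for the rest. carry_out: Moves the arm, as the interface text tells. Its arguments: {"type":"object","properties":{"motion":{"type":"array"},"grip_force":{"type":"number"}},"required":["motion"]}

```bash
mkdir -p pics; cat > h.py <<'E'
import numpy as np, cv2
from scipy.spatial.transform import Rotation as R
from cell import manip
def K(f):
    h=f["img"].shape[0]; fl=h/2/np.tan(np.radians(f["vfov"])/2)
    return np.array([[fl,0,f["cx"]],[0,fl,f["cy"]],[0,0,1]])
def ray(f,px):
    u=cv2.undistortPoints(np.array([[px]],float),K(f),np.array(f["dist_coeffs"],float))[0,0]
    E=np.array(f["extrinsics"]); o=-E[:3,:3].T@E[:3,3]; return o,E[:3,:3].T@np.array([u[0],u[1],1])
def onz(f,px,z):
    o,d=ray(f,px); return o+d*(z-o[2])/d[2]
def proj(f,P):
    E=np.array(f["extrinsics"]); return cv2.projectPoints(np.array(P,float).reshape(-1,1,3),cv2.Rodrigues(E[:3,:3])[0],E[:3,3],K(f),np.array(f["dist_coeffs"],float))[0].reshape(-1,2)
E
python3 - <<'E'
from h import *
np.set_printoptions(precision=1,suppress=True)
for c in("scene","top"):
    f=manip.grab_frame(c); cv2.imwrite(f"pics/{c}0.png",f["img"][:,:,::-1]); o,d=ray(f,(320,200)); print(c,o,d,f["vfov"])
    for q in("cabinet","bay_front","door_handle","black_case","black_case_end","grey_case","blue_case","thermos","mug"):
        print(q,[(np.round(r["pixel"],1).tolist(),round(r["confidence"],2)) for r in manip.pinpoint(c,q)][:3],[(np.round(r["bbox"]).tolist(),round(r["confidence"],2)) for r in manip.search_frame(c,q)][:3])
o=manip.get_obs();print(o["clock"],o["tcp_pos"],o["orientation"])
E
```

```text
scene [ 248.1 -151.6 1009.3] [ 0.3  0.2 -0.9] 51.91764384186973
cabinet [([331.4, 143.4], 0.69)] [([202.0, 37.0, 459.0, 220.0], 0.97)]
bay_front [([362.4, 200.5], 0.74)] [([202.0, 38.0, 458.0, 219.0], 0.63)]
door_handle [([301.3, 171.2], 0.65)] [([210.0, 120.0, 322.0, 180.0], 0.58)]
black_case [([362.9, 343.2], 0.72), ([456.2, 289.2], 0.57)] [([445.0, 243.0, 483.0, 334.0], 0.7), ([321.0, 312.0, 405.0, 381.0], 0.69)]
black_case_end [([400.7, 321.5], 0.86), ([458.0, 329.5], 0.83)] [([318.0, 316.0, 404.0, 380.0], 0.94), ([441.0, 242.0, 484.0, 333.0], 0.85)]
grey_case [] [([395.0, 184.0, 414.0, 200.0], 0.61)]
blue_case [([456.1, 287.6], 0.53), ([458.5, 332.2], 0.5)] [([348.0, 168.0, 368.0, 185.0], 0.5)]
thermos [([454.5, 213.3], 0.75)] [([444.0, 169.0, 507.0, 224.0], 0.8), ([442.0, 240.0, 484.0, 332.0], 0.44)]
mug [([170.7, 210.1], 0.86), ([301.6, 171.9], 0.2)] [([137.0, 182.0, 184.0, 224.0], 0.65)]
top [ 285.3  -40.6 1287. ] [ 0.2  0.  -1. ] 50.03599060229267
cabinet [] [([181.0, 76.0, 394.0, 180.0], 0.95)]
bay_front [([334.0, 171.1], 0.75)] [([181.0, 75.0, 392.0, 183.0], 0.73), ([418.0, 171.0, 462.0, 240.0], 0.57)]
door_handle [([284.3, 177.0], 0.59)] [([195.0, 161.0, 296.0, 183.0], 0.64), ([158.0, 236.0, 203.0, 268.0], 0.5)]
black_case [([435.6, 207.5], 0.91), ([386.9, 281.4], 0.64)] [([362.0, 253.0, 418.0, 314.0], 0.82), ([420.0, 170.0, 464.0, 241.0], 0.79)]
black_case_end [([412.9, 252.5], 0.94)] [([367.0, 252.0, 420.0, 322.0], 0.67), ([421.0, 172.0, 462.0, 240.0], 0.62)]
grey_case [] []
blue_case [] [([320.0, 160.0, 328.0, 157.0], 0.46)]
thermos [([414.1, 147.5], 0.57)] [([403.0, 114.0, 444.0, 160.0], 0.87)]
mug [([190.2, 253.7], 0.72)] [([160.0, 240.0, 205.0, 269.0], 0.59)]
1.9 [253.2 679.4 204.7] [0.6 3.1 0. ]
```

View pics/scene0.png

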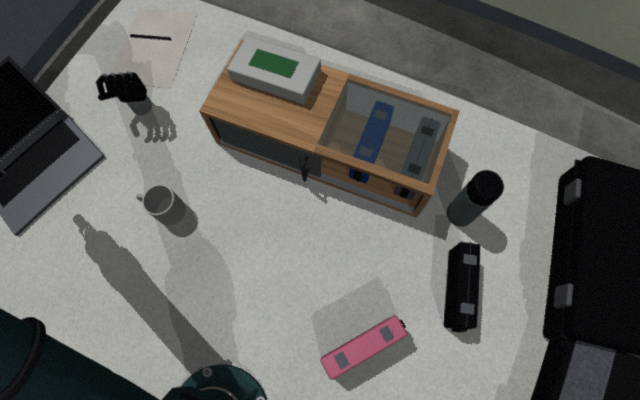

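View pics/top0.png

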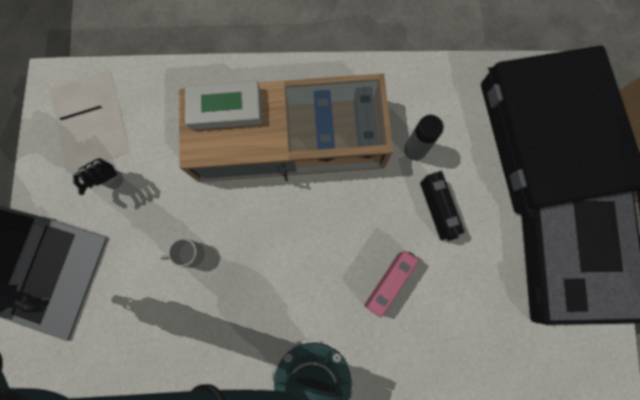

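The scene picture shows the cabinet at (330,130), the door handle at (305,168), blue case (372,140), grey case (423,150), thermos (470,205) and mug (165,210). Candidates for black_case are the black slim case at scene (463,288) / top (441,206), the pink look-alike at scene (365,347) / top (391,283), and the big open black case on the right at scene (600,250). By its description I choose the slim black one at (463,288), and check it in a crop.

```bash
python3 - <<'E'
import cv2,numpy as np
a=cv2.imread("pics/scene0.png")[30:340,195:510]
a=np.clip(255*(a/255.)**0.6,0,255).astype(np.uint8)
cv2.imwrite("pics/crop0.png",cv2.resize(a,None,fx=1.9,fy=1.9,interpolation=cv2.INTER_CUBIC))
E
```

```text
(no output)
```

View pics/crop0.png

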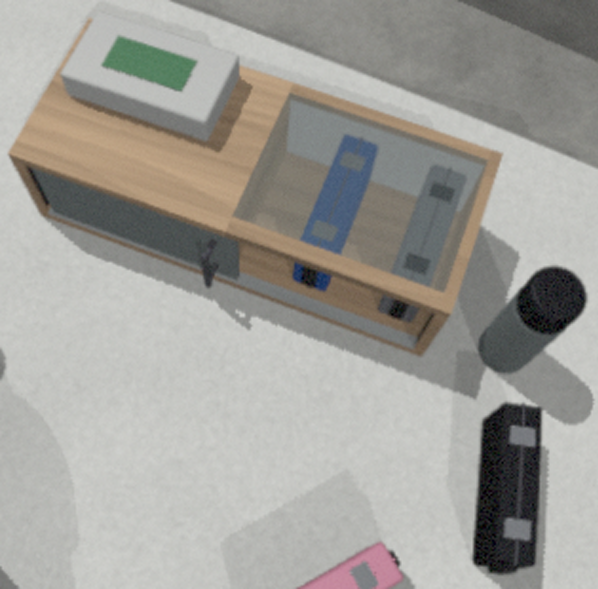

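The crop confirms it: a slim black case with two latches, its top face between crop corners (503,405), (541,408), (537,571) and (502,568), handle at the near end. The gap lies between the blue case (left) and the grey case (right).

```bash
python3 - <<'E'
from h import *
from scipy.optimize import least_squares
np.set_printoptions(precision=1,suppress=True)
f=manip.grab_frame("scene"); t=manip.grab_frame("top")
c=lambda *p:np.array(p)/1.9+[195,30]
def fit(loc,px,fr,z0,x0):
    loc=np.array(loc,float)
    def W(p): 
        r=R.from_euler('z',p[2]).as_matrix(); return loc@r.T+[p[0],p[1],z0]
    s=least_squares(lambda p:(proj(fr,W(p))-px).ravel(),x0,x_scale=[10,10,.1]); return s.x,s.fun.reshape(-1,2)
def show(n,r): print(n,r[0][:2],round(r[0][2],3),r[1].round(1).tolist())
cab=fit([[-116,290,170],[-116,-290,170],[116,-290,170]],c((11,153),(449,304),(499,155)),f,0,[700,0,0]);show("cab",cab)
case=fit([[95,25,100],[95,-25,100],[-95,-25,100],[-95,25,100]],c((503,405),(541,408),(537,571),(502,568)),f,0,[500,-300,0]);show("case",case)
cabt=fit([[-116,290,170],[-116,-290,170],[116,-290,170]],np.array([[180,167],[391,153],[384,74]]),t,0,[700,0,0]);show("cab top",cabt)
x,y,th=cab[0]; C=np.array([x,y]); r=R.from_euler('z',th).as_matrix()[:2,:2]
loc=lambda P: (np.array(P)[:2]-C)@r
# case tops at shelf: z=115
for n,pts in dict(blue=[(345,135),(379,142),(337,254),(305,240)],grey=[(437,166),(467,172),(430,285),(397,270)]).items():
    print(n,[loc(onz(f,c(p)[0],115)) for p in pts])
print("handle",loc(onz(f,(301.3,171.2),85)),loc(onz(t,(284.3,177),85)))
for n,p in(("bay_front",(362.4,200.5)),):print(n,loc(onz(f,p,15)), loc(onz(t,(334,171.1),15)))
print("case pts top",onz(t,(435.6,207.5),0),"thermos",onz(f,(454.5,213.3),0),onz(t,(414.1,147.5),0),"mug",onz(f,(170.7,210.1),0))
print("end scene",onz(f,(458,329.5),50))
E
```

```text
cab [726.7  74.2] 0.068 [[-2.4, -1.2], [0.8, 2.9], [1.5, -3.0]]
case [ 493.1 -383.1] 0.332 [[-0.8, -0.2], [0.6, 0.5], [2.3, 0.1], [-2.1, -0.5]]
cab top [724.1  71.5] 0.056 [[-1.3, 0.1], [1.2, -0.0], [0.2, -0.2]]
blue [array([ 96.9, -93. ]), array([ 103.6, -138.9]), array([ -72.7, -141.1]), array([-69.4, -97. ])]
grey [array([  97.4, -222. ]), array([ 103.9, -261.7]), array([ -69.5, -263. ]), array([ -65.5, -218.3])]
handle [-142.    15.8] [-144.4   10.9]
bay_front [-133.1 -146.2] [-120.2 -136.4]
case pts top [ 502.5 -378.4    0. ] thermos [ 680.6 -310.7    0. ] [ 693.4 -321.9    0. ] mug [368.  362.5   0. ]
end scene [ 401.8 -406.1   50. ]
```

```bash
cat >> h.py <<'E'
def Rt(a,tilt=0,th=None):
    """tool y at world angle a (rad), tool z down, then tilted forward by tilt about tool y axis"""
    y=np.array([np.cos(a),np.sin(a),0]); z=np.array([0,0,-1.]); x=np.cross(y,z)
    B=np.stack([x,y,z],1); return B@R.from_euler('y',tilt).as_matrix()
def plan(wps,grip=100,step=58,start=None):
    o=manip.get_obs() if start is None else None
    p,Q=(np.array(o["tcp_pos"]),R.from_rotvec(o["orientation"])) if o else start
    rows=[]
    for P,M in wps:
        P=np.array(P,float); T=R.from_matrix(M)
        w=(Q.inv()*T).as_rotvec(); n=int(max(1,np.ceil(np.linalg.norm(P-p)/step),np.ceil(np.linalg.norm(w)/.18)))
        for i in range(n):
            k=n-i; s=np.round(Q.inv().apply((P-p)/k)/10,2); q=np.round((Q.inv()*T).as_rotvec()/k,3)
            rows.append([grip]+s.tolist()+q.tolist()); p=p+Q.apply(s*10); Q=Q*R.from_rotvec(q)
    for i in range(0,len(rows),5): print(str(rows[i:i+5]).replace(" ",""))
E
python3 - <<'E'
from h import *
a=np.pi/2+.33-np.pi
plan([((480,250,300),Rt(-.1)),((470,-200,300),Rt(-.7)),((435,-401,170),Rt(a))])
E
```

```text
[[100,-4.03,-3.59,-1.06,0.0,-0.0,0.146],[100,-4.51,-2.97,-1.06,0.0,-0.0,0.146],[100,-4.89,-2.28,-1.06,0.0,-0.0,0.146],[100,-5.17,-1.54,-1.06,0.0,-0.0,0.146],[100,-5.34,-0.78,-1.06,0.0,-0.0,0.146]]
[[100,-5.39,0.01,-1.06,0.0,-0.0,0.146],[100,-5.34,0.8,-1.06,0.0,-0.0,0.146],[100,-5.16,1.56,-1.05,0.0,-0.0,0.146],[100,-4.88,2.3,-1.06,0.0,-0.0,0.146],[100,-5.61,0.44,0.0,0.0,-0.0,0.075]]
[[100,-5.56,0.86,0.0,0.0,-0.0,0.075],[100,-5.48,1.27,0.0,0.0,-0.0,0.075],[100,-5.37,1.68,0.0,0.0,-0.0,0.075],[100,-5.23,2.07,0.0,0.0,-0.0,0.075],[100,-5.06,2.46,0.0,0.0,-0.0,0.075]]
[[100,-4.86,2.83,0.0,0.0,-0.0,0.075],[100,-4.64,3.19,0.0,0.0,-0.0,0.075],[100,-3.53,2.05,2.6,-0.0,-0.0,0.108],[100,-3.28,2.42,2.6,-0.0,-0.0,0.108],[100,-3.0,2.76,2.6,-0.0,-0.0,0.108]]
[[100,-2.69,3.07,2.6,-0.0,-0.0,0.108],[100,-2.34,3.35,2.6,-0.0,-0.0,0.109]]
```

>>> carry_out --pt "100 -4.0 -3.6 -1.1 0 0 0.146" --pt "100 -4.5 -3.0 -1.1 0 0 0.146" --pt "100 -4.9 -2.3 -1.1 0 0 0.146" --pt "100 -5.2 -1.5 -1.1 0 0 0.146" --pt "100 -5.3 -0.8 -1.1 0 0 0.146"

```text
clock: 2.62
tcp_pos: [379.6, 439.0, 260.4]
orientation: [1.631, 2.685, 0.001]
contact_force: [1.4, -0.6, 0.0]
grip_width: 0.994
finger_force: 0.0
```

>>> carry_out --pt "100 -5.4 0 -1.1 0 0 0.146" --pt "100 -5.3 0.8 -1.1 0 0 0.146" --pt "100 -5.2 1.6 -1.0 0 0 0.146" --pt "100 -4.9 2.3 -1.0 0 0 0.146" --pt "100 -5.6 0.4 0 0 0 0.075"

```text
clock: 3.25
tcp_pos: [481.1, 192.3, 303.1]
orientation: [2.409, 2.013, 0.007]
contact_force: [0.7, -1.1, 0.6]
grip_width: 0.997
finger_force: 0.0
```

>>> carry_out --pt "100 -5.6 0.9 0 0 0 0.075" --pt "100 -5.5 1.3 0 0 0 0.075" --pt "100 -5.4 1.7 0 0 0 0.075" --pt "100 -5.2 2.1 0 0 0 0.075" --pt "100 -5.1 2.5 0 0 0 0.075"

```text
clock: 3.88
tcp_pos: [473.2, -90.8, 302.2]
orientation: [2.742, 1.532, 0.002]
contact_force: [1.4, -0.7, -0.3]
grip_width: 0.999
finger_force: 0.0
```

>>> carry_out --pt "100 -4.9 2.8 0 0 0 0.075" --pt "100 -4.6 3.2 0 0 0 0.075" --pt "100 -3.5 2.1 2.0 0 0 0.108" --pt "100 -3.3 2.4 2.0 0 0 0.108" --pt "100 -3.0 2.8 2.0 0 0 0.108"

```text
clock: 4.5
tcp_pos: [450.1, -323.8, 241.3]
orientation: [3.026, 0.844, 0.001]
contact_force: [-0.2, 0.0, -0.3]
grip_width: 0.999
finger_force: 0.0
```

>>> carry_out --pt "100 -2.7 3.1 2.0 0 0 0.108" --pt "100 -2.3 3.4 2.0 0 0 0.109" --pt "100 0 0 0 0 0 0" --pt "100 0 0 0 0 0 0"

```text
clock: 5.0
tcp_pos: [437.0, -403.1, 201.7]
orientation: [-3.098, -0.517, -0.0]
contact_force: [-0.0, -0.6, 0.5]
grip_width: 1.0
finger_force: 0.0
```

```bash
python3 - <<'E'
from h import *
np.set_printoptions(precision=3,suppress=True)
o=manip.get_obs();M=R.from_rotvec(o["orientation"]).as_matrix();print(o["tcp_pos"],o["joints"],np.arctan2(M[1,1],M[0,1]))
f=manip.grab_frame("scene"); t=manip.grab_frame("top")
a=f["img"][220:350,380:540];b=t["img"][150:260,380:500]
a=cv2.resize(a,(800*160//220,None or 472),interpolation=cv2.INTER_CUBIC) if 0 else cv2.resize(a,(480,390),interpolation=cv2.INTER_CUBIC)
b=cv2.resize(b,(320,293),interpolation=cv2.INTER_CUBIC)
c=np.zeros((390,800,3),np.uint8);c[:,:480]=a;c[:293,480:]=b
cv2.imwrite("pics/g1.png",np.clip(255*(c[:,:,::-1]/255.)**.6,0,255).astype(np.uint8))
E
```

```text
[ 436.97  -403.11   201.701] [ 0.105  0.555  0.822  1.936 -0.526  0.879 -0.038] -1.2400857045995493
```

View pics/g1.png

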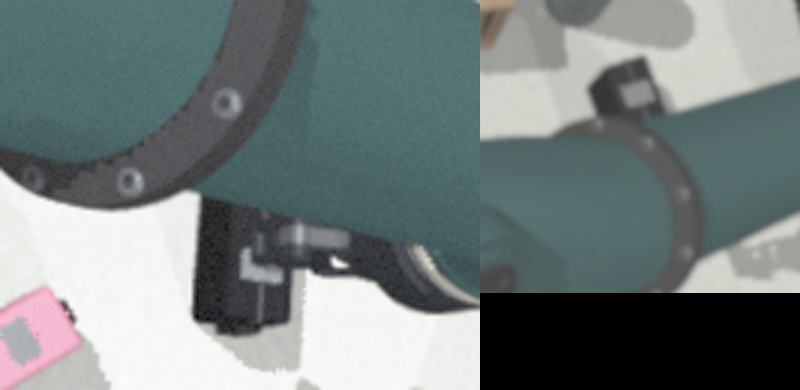

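The arm hides most of the case, but the fingers hover over its near half; the near end shows at crop (235,330). I go down, watching the force.

>>> carry_out --pt "100 0 0 4.5 0 0 0" --pt "100 0 0 4.0 0 0 0" --pt "100 0 0 1.0 0 0 0" --pt "100 0 0 0 0 0 0"

```text
clock: 5.6
tcp_pos: [437.3, -403.3, 107.2]
orientation: [-3.099, -0.517, -0.001]
contact_force: [-0.2, -0.8, -0.4]
grip_width: 0.998
finger_force: 0.0
```

>>> carry_out --pt "100 0 0 2.5 0 0 0" --pt "100 0 0 2.0 0 0 0" --pt "100 0 0 0 0 0 0"

```text
clock: 5.98
tcp_pos: [436.6, -403.1, 61.3]
orientation: [-3.098, -0.516, 0.001]
contact_force: [-0.6, -0.2, -0.2]
grip_width: 1.002
finger_force: 0.0
```

>>> carry_out --pt "0 0 0 0 0 0 0" --pt "0 0 0 0 0 0 0" --pt "0 0 0 0 0 0 0" --pt "0 0 0 0 0 0 0" --pt "0 0 0 0 0 0 0" --grip_force 20

```text
clock: 6.6
tcp_pos: [436.9, -403.9, 62.7]
orientation: [3.099, 0.515, 0.002]
contact_force: [-1.3, 2.1, 6.1]
grip_width: 0.575
finger_force: 20.4
```

>>> carry_out --pt "0 0 0 0 0 0 0" --pt "0 0 0 0 0 0 0" --pt "0 0 0 -1.5 0 0 0" --pt "0 0 0 -2.0 0 0 0" --pt "0 0 0 0 0 0 0" --grip_force 100

```text
clock: 7.22
tcp_pos: [437.7, -405.0, 98.7]
orientation: [3.095, 0.515, 0.003]
contact_force: [0.1, -0.3, -2.5]
grip_width: 0.549
finger_force: 103.3
```

>>> carry_out --pt "0 0 0 -3.0 0 0 0" --pt "0 0 0 -4.0 0 0 0" --pt "0 0 0 -1.5 0 0 0" --pt "0 0 0 0 0 0 0"

```text
clock: 7.72
tcp_pos: [437.0, -403.8, 182.1]
orientation: [3.098, 0.516, 0.002]
contact_force: [-0.5, 0.0, -3.3]
grip_width: 0.553
finger_force: 103.4
```

```bash
python3 - <<'E'
from h import *
o=manip.get_obs();print(o["tcp_pos"],o["torque"],o["contact_force"])
th=.06
ang=np.pi/2+th-np.pi
C=np.array([725,72]);r=R.from_euler('z',th).as_matrix()[:2,:2]
w=lambda x,y:C+r@[x,y]
print(w(-230-65,-180),w(-158,-180))
plan([((*(w(-300,-180)),185),Rt(ang))],grip=0,step=40)
E
```

```text
[ 437.03580453 -403.82605448  182.09096984] [-0.04218979  0.18795428 -0.03173738] [-0.5389428   0.0257695  -3.30223011]
[ 441.32436189 -125.3654791 ] [ 578.07783586 -117.15041021]
[[0,1.28,-3.76,-0.04,0.0,-0.0,0.039],[0,1.13,-3.81,-0.05,0.0,-0.0,0.039],[0,0.98,-3.85,-0.04,0.0,-0.0,0.038],[0,0.84,-3.89,-0.05,0.0,-0.0,0.039],[0,0.68,-3.91,-0.04,0.0,-0.0,0.038]]
[[0,0.53,-3.94,-0.05,0.0,-0.001,0.039],[0,0.38,-3.95,-0.04,0.001,-0.0,0.038]]
```

>>> carry_out --pt "0 1.3 -3.8 0 0 0 0.039" --pt "0 1.1 -3.8 0 0 0 0.039" --pt "0 1.0 -3.8 0 0 0 0.039" --pt "0 0.8 -3.9 0 0 0 0.039" --pt "0 0.7 -3.9 0 0 0 0.039"

```text
clock: 8.35
tcp_pos: [435.0, -203.0, 180.1]
orientation: [-3.133, -0.21, 0.005]
contact_force: [0.7, 0.4, -2.4]
grip_width: 0.553
finger_force: 103.5
```

>>> carry_out --pt "0 0.5 -4.0 0 0 0 0.039" --pt "0 0.4 -4.0 0 0 0 0.039" --pt "0 0 0 0 0 0 0"

```text
clock: 8.72
tcp_pos: [434.2, -119.9, 179.6]
orientation: [-3.137, -0.1, 0.009]
contact_force: [0.3, -0.9, -4.4]
grip_width: 0.547
finger_force: 103.8
```

```bash
python3 - <<'E'
from h import *
o=manip.get_obs();M=R.from_rotvec(o["orientation"]).as_matrix();print(o["tcp_pos"],o["joints"],np.arctan2(M[1,1],M[0,1]))
f=manip.grab_frame("scene")
a=f["img"][50:350,250:500]
cv2.imwrite("pics/p1.png",np.clip(255*(cv2.resize(a,(500,600),interpolation=cv2.INTER_CUBIC)[:,:,::-1]/255.)**.6,0,255).astype(np.uint8))
E
```

```text
[ 434.24871839 -119.93988562  179.6235918 ] [-0.56896575  0.4535207   0.99753828  2.25323237 -0.58828683  0.72665432
 -0.66312301] -1.5071597240233627
```

View pics/p1.png

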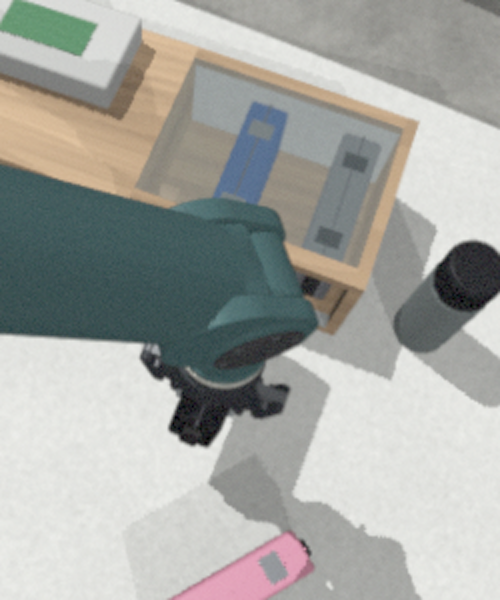

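>>> carry_out --pt "0 0 0.5 3.0 0 0 0" --pt "0 0 0 3.0 0 0 0" --pt "0 0 0 2.0 0 0 0" --pt "0 0 0 1.0 0 0 0" --pt "0 0 0 0 0 0 0"

```text
clock: 9.4
tcp_pos: [435.8, -130.5, 91.2]
orientation: [3.14, 0.087, -0.002]
contact_force: [0.2, -0.2, -2.1]
grip_width: 0.549
finger_force: 103.8
```

```bash
python3 - <<'E'
from h import *
o=manip.get_obs();M=R.from_rotvec(o["orientation"]).as_matrix();print(o["tcp_pos"],np.arctan2(M[1,1],M[0,1]),o["contact_force"])
t=manip.grab_frame("top");f=manip.grab_frame("scene")
a=t["img"][60:240,270:450]; b=f["img"][100:260,320:450]
c=np.zeros((400,730,3),np.uint8);c[:,:400]=cv2.resize(a,(400,400),interpolation=2);c[:,405:730]=cv2.resize(b,(325,400),interpolation=2)
cv2.imwrite("pics/p2.png",np.clip(255*(c[:,:,::-1]/255.)**.6,0,255).astype(np.uint8))
x,y=o["tcp_pos"][:2]
print(-111+.062*(x-659)-y)
E
```

```text
[ 435.80881772 -130.49654918   91.22173169] -1.5154686744326713 [ 0.15101428 -0.17704706 -2.05271017]
5.6586958786576105
```

View pics/p2.png

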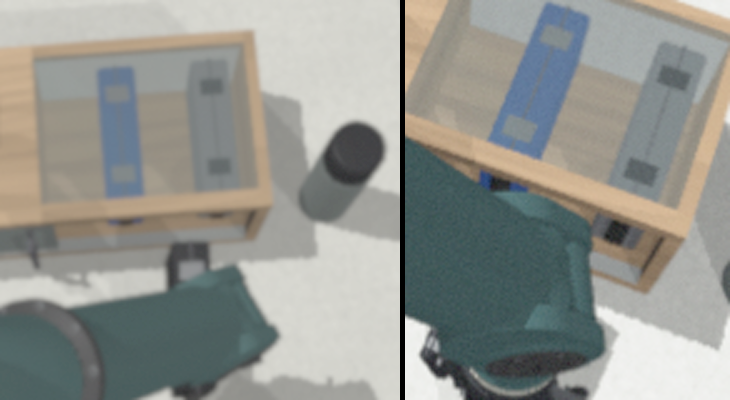

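```bash
python3 - <<'E'
from h import *
np.set_printoptions(precision=0,suppress=True)
t=manip.grab_frame("top");f=manip.grab_frame("scene")
c=lambda p:np.array(p)/2.2222+[270,60]
s=lambda p:np.array(p)/2.5+[320-162,100]
print("case R",onz(t,c((210,245)),128),"L",onz(t,c((177,245)),128),"Lbot",onz(t,c((168,245)),28))
for n,p in dict(blueR=(143,195),blueRb=(133,68),greyL=(197,188),greyLb=(189,62)).items(): print(n,onz(t,c(p),115))
for n,p in dict(blueR=(545,160),blueRb=(590,15),greyL=(612,175),greyLb=(660,42)).items(): print("sc",n,onz(f,s(p),115))
a=t["img"][140:190,325:395]; a=cv2.resize(a,(784,560),interpolation=cv2.INTER_CUBIC)
cv2.imwrite("pics/p3.png",np.clip(255*(a[:,:,::-1]/255.)**.5,0,255).astype(np.uint8))
E
```

```text
case R [ 588. -152.  128.] L [ 589. -111.  128.] Lbot [ 615. -105.   28.]
blueR [659. -70. 115.]
blueRb [833. -59. 115.]
greyL [ 667. -139.  115.]
greyLb [ 841. -133.  115.]
sc blueR [667. -80. 115.]
sc blueRb [835. -58. 115.]
sc greyL [ 680. -144.  115.]
sc greyLb [ 837. -133.  115.]
```

View pics/p3.png

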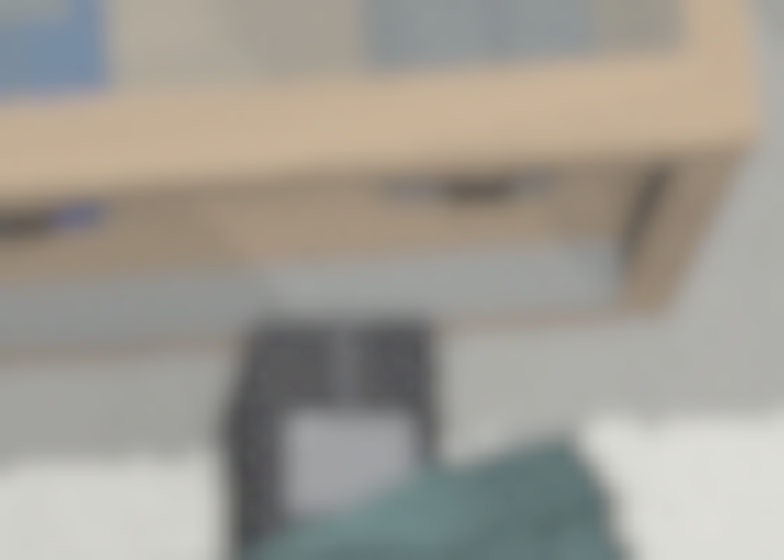

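The top crop shows the case's far end at crop (345,320), with the gap between the blue edge (107,85) and the grey edge (370,60). The case stands about 12 mm too far right, so I shift it left and then enter slowly.

>>> carry_out --pt "0 0 -1.2 0 0 0 -0.007" --pt "0 2.0 0 0 0 0 0" --pt "0 2.0 0 0 0 0 0" --pt "0 0.5 0 0 0 0 0" --pt "0 0 0 0 0 0 0"

```text
clock: 10.22
tcp_pos: [480.1, -114.1, 91.7]
orientation: [-3.14, -0.102, 0.001]
contact_force: [0.6, -0.2, -2.5]
grip_width: 0.548
finger_force: 103.8
```

>>> carry_out --pt "0 1.0 0 0 0 0 0" --pt "0 1.0 0 0 0 0 0" --pt "0 1.0 0 0 0 0 0" --pt "0 0 0 0 0 0 0"

```text
clock: 10.72
tcp_pos: [512.0, -113.0, 91.7]
orientation: [3.139, 0.102, 0.002]
contact_force: [0.3, -0.8, -3.2]
grip_width: 0.55
finger_force: 103.8
```

```bash
python3 - <<'E'
from h import *
o=manip.get_obs();M=R.from_rotvec(o["orientation"]).as_matrix();print(o["tcp_pos"],np.arctan2(M[1,1],M[0,1])+np.pi/2,o["contact_force"],o["torque"])
t=manip.grab_frame("top");f=manip.grab_frame("scene")
a=t["img"][70:190,280:400]; b=f["img"][80:220,330:450]
c=np.zeros((460,800,3),np.uint8);c[:400,:400]=cv2.resize(a,(400,400),interpolation=2);c[:460,406:800]=cv2.resize(b,(394,460),interpolation=2)
cv2.imwrite("pics/p4.png",np.clip(255*(c[:,:,::-1]/255.)**.5,0,255).astype(np.uint8))
E
```

```text
[ 511.97933446 -112.97254409   91.74437434] 0.06493568978448572 [ 0.26959486 -0.81524914 -3.18488512] [-0.030017    0.19105204 -0.00554738]
```

View pics/p4.png

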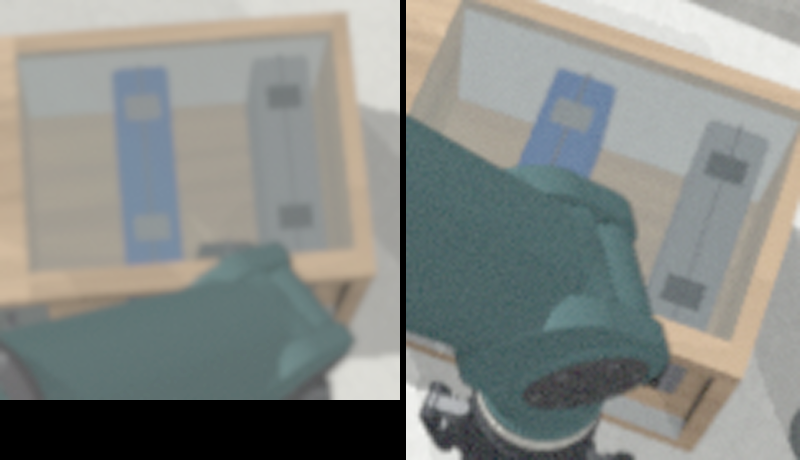

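The top view shows the case's front end at crop (198–259,245), centred between the blue edge (180) and the grey edge (271), and no contact force. I carry on inward, then lower it.

>>> carry_out --pt "0 1.5 -0.1 0 0 0 0" --pt "0 1.5 0 0 0 0 0" --pt "0 1.5 0 0 0 0 0" --pt "0 1.0 0 0 0 0 0" --pt "0 0 0 0 0 0 0"

```text
clock: 11.45
tcp_pos: [566.5, -108.3, 91.6]
orientation: [3.139, 0.102, 0.001]
contact_force: [-0.3, 0.5, -2.7]
grip_width: 0.55
finger_force: 103.8
```

>>> carry_out --pt "0 0 0 0.5 0 0 0" --pt "0 0 0 0.4 0 0 0" --pt "0 0 0 0.3 0 0 0" --pt "0 0 0 0 0 0 0"

```text
clock: 11.95
tcp_pos: [564.8, -108.5, 79.5]
orientation: [-3.14, -0.1, 0.001]
contact_force: [-0.3, 0.4, -1.4]
grip_width: 0.55
finger_force: 103.9
```

Nearly down. I release gently at low grip, then open and rise.

>>> carry_out --pt "0 0 0 0.2 0 0 0" --pt "0 0 0 0 0 0 0" --pt "60 0 0 0 0 0 0" --pt "100 0 0 0 0 0 0" --pt "100 0 0 0 0 0 0" --grip_force 40

```text
clock: 12.58
tcp_pos: [565.8, -108.5, 77.8]
orientation: [3.14, 0.1, 0.001]
contact_force: [-0.5, -0.3, -0.2]
grip_width: 0.987
finger_force: 0.0
```

>>> carry_out --pt "100 0 0 -3.0 0 0 0" --pt "100 0 0 -5.0 0 0 0" --pt "100 -4.0 0 -4.0 0 0 0" --pt "0 -5.5 0 0 0 0 0" --pt "0 -5.5 0 0 0 0 0"

```text
clock: 13.2
tcp_pos: [414.7, -118.5, 198.2]
orientation: [3.14, 0.1, 0.003]
contact_force: [-0.2, 0.1, 0.6]
grip_width: 0.606
finger_force: 0.0
```

```bash
python3 - <<'E'
from h import *
o=manip.get_obs();M=R.from_rotvec(o["orientation"]).as_matrix();print(o["tcp_pos"],np.arctan2(M[1,1],M[0,1])+np.pi/2,o["joints"],o["contact_force"])
for c in("scene","top"):
    f=manip.grab_frame(c);
    for r in manip.pinpoint(c,"black_case_end"): print(c,r, onz(f,r["pixel"],65))
E
```

```text
[ 414.68043193 -118.47766421  198.18923845] 0.0638521308973059 [-0.63489447  0.39422479  1.06087626  2.27802897 -0.52563758  0.73262342
 -0.70915628] [-0.16649388  0.14224967  0.63607755]
scene {'pixel': [401.8, 323.3], 'confidence': 0.93} [ 358.99713569 -281.92913233   65.        ]
top {'pixel': [411.1, 252.0], 'confidence': 0.89} [ 364.10453826 -284.56901452   65.        ]
top {'pixel': [348.7, 195.6], 'confidence': 0.63} [ 529.16393657 -110.62573826   65.        ]
```

```bash
python3 - <<'E'
from h import *
a=-np.pi/2+.063
plan([((490,-115,160),Rt(a,1.05)),((500,-113.5,70),Rt(a,1.05))],grip=0)
E
```

```text
[[0,1.25,0.03,0.63,-0.0,0.175,-0.0],[0,1.12,0.03,0.84,-0.0,0.175,-0.0],[0,0.96,0.03,1.02,-0.0,0.175,-0.0],[0,0.77,0.03,1.18,-0.0,0.175,-0.0],[0,0.55,0.03,1.29,-0.0,0.175,-0.001]]
[[0,0.31,0.04,1.37,-0.0,0.174,-0.0],[0,-3.65,-0.04,2.67,-0.0,0.0,-0.0],[0,-3.65,-0.05,2.68,-0.0,0.0,-0.0]]
```

>>> carry_out --pt "0 1.2 0 0.6 0 0.175 0" --pt "0 1.1 0 0.8 0 0.175 0" --pt "0 1.0 0 1.0 0 0.175 0" --pt "0 0.8 0 1.2 0 0.175 0" --pt "0 0.5 0 1.3 0 0.175 0"

```text
clock: 14.02
tcp_pos: [449.5, -113.7, 227.7]
orientation: [-2.935, -0.109, -0.844]
contact_force: [-0.4, -0.3, 0.3]
grip_width: -0.003
finger_force: 0.0
```

>>> carry_out --pt "0 0.3 0 1.4 0 0.175 0" --pt "0 0 0 0 0 0 0" --pt "0 0 0 0 0 0 0"

```text
clock: 14.4
tcp_pos: [444.5, -122.8, 258.4]
orientation: [-2.872, -0.11, -0.962]
contact_force: [-0.4, -0.5, -0.2]
grip_width: 0.003
finger_force: 0.0
```

```bash
python3 - <<'E'
from h import *
np.set_printoptions(precision=3,suppress=True)
o=manip.get_obs();M=R.from_rotvec(o["orientation"]).as_matrix();print(o["tcp_pos"],M,o["joints"])
E
```

```text
[ 444.454 -122.777  258.374] [[ 0.796  0.104  0.596]
 [ 0.034 -0.991  0.128]
 [ 0.604 -0.082 -0.793]] [ 0.52   0.072 -0.082  2.504 -1.524  0.373  0.36 ]
```

```bash
python3 - <<'E'
from h import *
a=-np.pi/2+.063
plan([((540,-112,270),Rt(a,0.35))],grip=0,step=30)
E
```

```text
[[0,2.09,-0.04,1.23,-0.023,-0.075,-0.001],[0,2.17,-0.07,1.06,-0.023,-0.075,-0.001],[0,2.25,-0.09,0.9,-0.023,-0.074,-0.001],[0,2.3,-0.1,0.73,-0.023,-0.075,-0.0]]
```

>>> carry_out --pt "0 2.1 0 1.2 -0.023 -0.075 0" --pt "0 2.2 -0.1 1.1 -0.023 -0.075 0" --pt "0 2.3 -0.1 0.9 -0.023 -0.075 0" --pt "0 2.3 -0.1 0.7 -0.023 -0.075 0" --pt "0 0 0 0 0 0 0"

```text
clock: 15.02
tcp_pos: [503.6, -104.7, 265.9]
orientation: [-2.984, -0.13, -0.682]
contact_force: [-0.1, 0.4, -0.7]
grip_width: -0.002
finger_force: 0.0
```

```bash
python3 - <<'E'
from h import *
np.set_printoptions(precision=3,suppress=True)
o=manip.get_obs();M=R.from_rotvec(o["orientation"]).as_matrix();print(o["tcp_pos"],M,o["joints"])
a=-np.pi/2+.063
plan([((565,-112,230),Rt(a,0.785))],grip=0,step=30)
E
```

```text
[ 503.618 -104.7    265.896] [[ 0.898  0.1    0.429]
 [ 0.065 -0.993  0.095]
 [ 0.436 -0.057 -0.898]] [ 0.24   0.117  0.005  2.296 -0.575  0.37  -0.737]
[[0,1.3,0.51,1.93,-0.023,0.111,-0.001],[0,1.08,0.47,2.07,-0.023,0.111,-0.001],[0,0.83,0.42,2.19,-0.022,0.112,-0.001]]
```

```bash
cat > ik.py <<'E'
from h import *
from scipy.optimize import least_squares
import itertools
J=np.array([[-1.308,.591,.048,1.609,-.033,.943,-.034],[0.105,.555,.822,1.936,-.526,.879,-.038],[-.56896,.45352,.99754,2.25323,-.58829,.72665,-.66312],[.52,.072,-.082,2.504,-1.524,.373,.36],[.24,.117,.005,2.296,-.575,.37,-.737],[-.63489,.39422,1.06088,2.27803,-.52564,.73262,-.70916]])
P=np.array([[253.2,679.3,204.7],[437,-403.1,201.7],[434.2,-119.9,179.6],[444.5,-122.8,258.4],[503.6,-104.7,265.9],[414.7,-118.5,198.2]])
def fk(q,p,s):
    H,a,b,c,o1,d,e=p
    Z=lambda i,o=0:R.from_euler('z',s[i]*q[i]+o); Y=lambda x:R.from_euler('y',x)
    r1=Z(0,o1)*Y(q[1])*Z(2); r2=r1*Y(q[3])*Z(4); r3=r2*Y(q[5])
    return np.array([0,0,H])+r1.apply([d,0,a])+r2.apply([e,0,b])+r3.apply([0,0,c]), r3
if __name__=="__main__":
    for s in itertools.product([1,-1],repeat=3):
        S={0:s[0],2:s[1],4:s[2]}
        r=least_squares(lambda p:np.concatenate([fk(q,p,S)[0]-x for q,x in zip(J,P)]),[330,400,400,200,0,0,0],x_scale=[100,100,100,100,.1,50,50])
        print(s,r.cost.round(1),r.x.round(2))
E
python3 ik.py
```

```text
(1, 1, 1) 411750.3 [ 2.78310e+02 -2.11430e+02 -1.22946e+03  9.27350e+02 -7.00000e-01
  7.06150e+02 -5.32760e+02]
(1, 1, -1) 256900.4 [ 1.50110e+02 -8.47800e+02 -1.23084e+03  1.84700e+01  6.00000e-02
  9.18870e+02 -5.30850e+02]
(1, -1, 1) 532105.7 [ 1.20758e+03 -9.96960e+02  1.65340e+03 -1.88606e+03  1.84000e+00
  8.27700e+01  1.03499e+03]
(1, -1, -1) 416312.7 [-4.02200e+02 -5.80050e+02  5.71090e+02 -2.04599e+03  1.82000e+00
  4.16860e+02  4.69360e+02]
(-1, 1, 1) 73617.6 [-3.80050e+02  1.61008e+03 -3.70970e+02  1.83115e+03 -2.10000e-01
 -5.87380e+02 -7.65300e+02]
(-1, 1, -1) 126401.1 [-1.80831e+03  2.86986e+03 -9.03660e+02  2.03399e+03 -2.40000e-01
 -5.68810e+02 -6.73980e+02]
(-1, -1, 1) 6489.4 [-3.6810e+01  6.8572e+02  2.0928e+02  3.3370e+02 -2.0000e-02  6.9760e+01
 -1.7181e+02]
(-1, -1, -1) 42.7 [ 2.6870e+02  6.0894e+02  4.5703e+02  2.9215e+02 -6.0000e-02  1.8780e+01
 -3.6300e+00]
```

```bash
cat >> ik.py <<'E'
S={0:-1,2:-1,4:-1}; p0=np.array([268.7,608.94,457.03,292.15,-.06,18.78,-3.63])
LO=np.array([-2.69,-.47,-1.27,.19,-1.53,.08]);HI=np.array([2.69,2.24,1.36,2.51,4.68,2.07])
def ik(pos,zdir,seed=None):
    best=None
    for k in range(12):
        x0=seed if seed is not None and k==0 else np.random.default_rng(k).uniform(LO,HI)
        def F(q):
            t,r=fk(q,p0,S); return np.concatenate([(t-pos)/10,20*(r.apply([0,0,1])-zdir)])
        r=least_squares(F,x0,bounds=(LO+.03,HI-.03))
        if best is None or r.cost<best.cost-1e-6: best=r
    return best.cost,best.x
E
python3 - <<'E'
from ik import *
for x in(515,560,608):
  for z in (50,70):
    for t in(0.35,.6,.785,.9,1.05):
        zd=np.array([np.sin(t)*.998,np.sin(t)*.063,-np.cos(t)])
        c,q=ik(np.array([x,-110,z]),zd); print(x,z,t,c.round(3),q.round(2))
E
```

```text
515 50 0.35 0.0 [ 1.01  0.95 -1.17  2.38  1.8   0.74]
515 50 0.6 0.38 [ 0.59  0.66 -0.41  2.48  3.14  0.47]
515 50 0.785 5.803 [ 0.81  0.77 -0.62  2.48  3.14  0.56]
515 50 0.9 11.458 [ 0.98  0.9  -0.78  2.48  3.14  0.61]
515 50 1.05 18.694 [ 1.24  1.21 -1.01  2.48  3.14  0.67]
515 70 0.35 0.0 [ 1.03  0.92 -1.2   2.37  1.73  0.74]
515 70 0.6 0.285 [ 0.6   0.61 -0.43  2.48  3.14  0.43]
515 70 0.785 5.588 [ 0.82  0.71 -0.63  2.48  3.14  0.51]
515 70 0.9 11.445 [ 0.98  0.83 -0.79  2.48  3.14  0.56]
515 70 1.05 19.622 [ 1.22  1.11 -1.01  2.48  3.14  0.62]
560 50 0.35 0.0 [ 0.94  0.92 -1.08  2.28  1.73  0.66]
560 50 0.6 0.0 [ 0.95  0.93 -1.01  2.42  2.39  0.68]
560 50 0.785 0.255 [ 0.69  0.79 -0.55  2.48  3.14  0.73]
560 50 0.9 2.183 [ 0.84  0.9  -0.7   2.48  3.14  0.8 ]
560 50 1.05 6.063 [ 1.08  1.17 -0.95  2.48  3.14  0.88]
560 70 0.35 0.0 [ 0.98  0.92 -1.16  2.28  1.66  0.71]
560 70 0.6 0.0 [ 1.02  0.97 -1.15  2.42  2.24  0.74]
560 70 0.785 0.249 [ 0.7   0.74 -0.56  2.48  3.14  0.68]
560 70 0.9 2.29 [ 0.84  0.84 -0.7   2.48  3.14  0.75]
560 70 1.05 6.728 [ 1.06  1.08 -0.94  2.48  3.14  0.83]
608 50 0.35 0.0 [ 0.96  1.06 -1.22  2.18  1.67  0.84]
608 50 0.6 0.0 [ 0.91  0.95 -1.01  2.32  2.3   0.65]
608 50 0.785 0.0 [ 0.96  1.06 -1.03  2.4   2.65  0.83]
608 50 0.9 0.0 [ 1.04  1.25 -1.15  2.45  2.74  1.01]
608 50 1.05 0.009 [ 0.93  1.15 -0.87  2.48  3.14  1.1 ]
608 70 0.35 0.0 [ 0.96  1.   -1.22  2.18  1.61  0.81]
608 70 0.6 0.0 [ 0.99  1.   -1.16  2.32  2.16  0.73]
608 70 0.785 0.0 [ 0.93  0.96 -0.98  2.4   2.69  0.76]
608 70 0.9 0.0 [0.09 0.75 0.21 2.45 3.6  1.  ]
608 70 1.05 0.078 [ 0.91  1.07 -0.85  2.48  3.14  1.05]
```

```bash
python3 - <<'E'
import ik
from ik import *
ik.HI=HI.copy(); ik.HI[4]=1.3
seed=np.array([.24,.117,.005,2.296,-.575,.37])
print(fk(seed,p0,S)[0])
for x,z,ts in((470,40,(0,.2,.35)),(540,40,(0,.2,.35)),(595,40,(0,.2,.35,.45)),(644,50,(.35,.5,.6,.7,.785))):
    for t in ts:
        zd=np.array([np.sin(t)*.998,np.sin(t)*.063,-np.cos(t)])
        c,q=ik.ik(np.array([x,-110,z]),zd,seed); print(x,z,t,c.round(3),q.round(2))
E
```

```text
[ 504.57121453 -100.66730205  270.03017113]Traceback (most recent call last):
  File "<stdin>", line 9, in <module>
AttributeError: 'function' object has no attribute 'ik'
```

```bash
python3 - <<'E'
from ik import *
HI[4]=1.3
seed=np.array([.24,.117,.005,2.296,-.575,.37])
for x,z,ts in((470,40,(0,.2,.35)),(540,40,(0,.2,.35)),(595,40,(0,.2,.35,.45)),(644,50,(.35,.5,.6,.7,.785))):
    for t in ts:
        zd=np.array([np.sin(t)*.998,np.sin(t)*.063,-np.cos(t)])
        c,q=ik(np.array([x,-110,z]),zd,seed); print(x,z,t,c.round(3),q.round(2))
E
```

```text
470 40 0 0.0 [ 0.04  0.58  0.17  2.27 -0.31  0.31]
470 40 0.2 0.001 [ 0.13  0.56  0.09  2.39 -1.5   0.11]
470 40 0.35 3.608 [ 0.26  0.55 -0.03  2.38 -1.5   0.11]
540 40 0 0.0 [ 0.08  0.62  0.08  2.12 -0.11  0.4 ]
540 40 0.2 0.0 [ 0.1   0.6   0.09  2.24 -0.78  0.15]
540 40 0.35 1.077 [ 0.19  0.59  0.    2.28 -1.5   0.11]
595 40 0 0.0 [ 0.12  0.67  0.    2.   -0.01  0.48]
595 40 0.2 0.0 [ 0.15  0.63 -0.01  2.13 -0.25  0.2 ]
595 40 0.35 0.126 [ 0.15  0.63  0.02  2.2  -1.5   0.11]
595 40 0.45 2.667 [ 0.22  0.62 -0.05  2.19 -1.5   0.11]
644 50 0.35 0.0 [ 0.12  0.64  0.04  2.11 -1.11  0.13]
644 50 0.5 2.298 [ 0.21  0.64 -0.06  2.12 -1.5   0.11]
644 50 0.6 7.771 [ 0.29  0.64 -0.14  2.12 -1.5   0.11]
644 50 0.7 16.271 [ 0.4   0.65 -0.24  2.11 -1.5   0.11]
644 50 0.785 25.627 [ 0.5   0.67 -0.34  2.11 -1.5   0.11]
```

```bash
cat >> h.py <<'E'
def Rp(t,a=.063): return Rt(a)@R.from_euler('x',-t).as_matrix()
E
python3 - <<'E'
from h import *
plan([((455,-115.5,200),Rp(0))],grip=0)
E
```

```text
[[0,-0.81,0.11,0.41,0.034,-0.045,-0.169],[0,-0.8,-0.02,0.45,0.033,-0.045,-0.169],[0,-0.77,-0.13,0.49,0.034,-0.045,-0.169],[0,-0.71,-0.24,0.53,0.033,-0.045,-0.168],[0,-0.64,-0.34,0.57,0.033,-0.045,-0.169]]
[[0,-0.55,-0.42,0.6,0.034,-0.044,-0.169],[0,-0.45,-0.48,0.64,0.033,-0.045,-0.168],[0,-0.33,-0.52,0.68,0.034,-0.044,-0.168],[0,-0.21,-0.54,0.71,0.033,-0.045,-0.169]]
```

>>> carry_out --pt "0 -0.8 0.1 0.4 0.034 -0.045 -0.169" --pt "0 -0.8 0 0.4 0.034 -0.045 -0.169" --pt "0 -0.8 -0.1 0.5 0.034 -0.045 -0.169" --pt "0 -0.7 -0.2 0.5 0.034 -0.045 -0.169" --pt "0 -0.6 -0.3 0.6 0.034 -0.045 -0.169"

```text
clock: 15.65
tcp_pos: [471.9, -113.3, 227.9]
orientation: [-2.735, -1.418, -0.327]
contact_force: [-0.2, 0.1, 0.4]
grip_width: 0.0
finger_force: 0.0
```

>>> carry_out --pt "50 -0.5 -0.4 0.6 0.034 -0.045 -0.169" --pt "100 -0.5 -0.5 0.6 0.034 -0.045 -0.169" --pt "100 -0.3 -0.5 0.7 0.034 -0.045 -0.169" --pt "100 -0.2 -0.5 0.7 0.034 -0.045 -0.169" --pt "100 0 0 0 0 0 0"

```text
clock: 16.27
tcp_pos: [450.9, -116.7, 199.0]
orientation: [-2.147, -2.28, 0.005]
contact_force: [0.3, 0.3, -0.1]
grip_width: 1.005
finger_force: 0.0
```

```bash
python3 - <<'E'
from h import *
np.set_printoptions(precision=3,suppress=True)
o=manip.get_obs();print(o["tcp_pos"],R.from_rotvec(o["orientation"]).as_matrix(),o["joints"])
plan([((455,-115.5,120),Rp(0)),((455,-115.5,45),Rp(0))],step=50)
E
```

```text
[ 450.901 -116.699  199.05 ] [[-0.06   0.998 -0.009]
 [ 0.998  0.06   0.004]
 [ 0.005 -0.009 -1.   ]] [ 0.251  0.283 -0.113  2.171  0.044  0.699  0.168]
[[100,0.03,0.24,3.95,-0.004,-0.002,-0.001],[100,0.04,0.23,3.95,-0.005,-0.003,-0.002],[100,-0.0,-0.0,3.75,0.0,0.0,0.0],[100,-0.0,-0.0,3.75,0.0,0.0,0.0]]
```

>>> carry_out --pt "100 0 0.2 4.0 0 0 0" --pt "100 0 0.2 4.0 0 0 0" --pt "100 0 0 4.0 0 0 0" --pt "100 0 0 3.2 0 0 0" --pt "100 0 0 0 0 0 0"

```text
clock: 16.9
tcp_pos: [452.6, -118.5, 46.6]
orientation: [-2.152, -2.275, 0.01]
contact_force: [1.1, -0.2, 0.6]
grip_width: 1.0
finger_force: 0.0
```

>>> carry_out --pt "100 0 1.0 0 0 0 0" --pt "100 0 1.0 0 0 0 0" --pt "100 0 1.0 0 0 0 0" --pt "100 0 1.0 0 0 0 0" --pt "100 0 0 0 0 0 0"

```text
clock: 17.52
tcp_pos: [496.4, -116.7, 48.6]
orientation: [-2.155, -2.281, 0.003]
contact_force: [-0.8, -0.8, 2.3]
grip_width: 0.996
finger_force: 1.4
```

```bash
python3 - <<'E'
from h import *
np.set_printoptions(precision=3,suppress=True)
o=manip.get_obs();print(o["tcp_pos"],o["contact_force"],o["joints"])
plan([((575,-107.9,35),Rp(.25))],step=12)
t=manip.grab_frame("top");f=manip.grab_frame("scene")
a=t["img"][70:210,280:400]; b=f["img"][80:250,320:450]
c=np.zeros((500,800,3),np.uint8);c[:467,:400]=cv2.resize(a,(400,467),interpolation=2);c[:500,406:788]=cv2.resize(b,(382,500),interpolation=2)
cv2.imwrite("pics/p5.png",np.clip(255*(c[:,:,::-1]/255.)**.5,0,255).astype(np.uint8))
E
```

```text
[ 496.448 -116.715   48.612] [-0.769 -0.801  2.282] [ 0.196  0.578 -0.072  2.19   0.105  0.38   0.095]
[[100,0.06,1.13,0.19,-0.036,-0.0,-0.001],[100,0.06,1.12,0.23,-0.036,-0.0,-0.001],[100,0.06,1.11,0.27,-0.036,-0.0,-0.001],[100,0.06,1.1,0.31,-0.036,-0.0,-0.001],[100,0.06,1.09,0.35,-0.037,-0.0,-0.001]]
[[100,0.05,1.08,0.39,-0.036,-0.0,-0.001],[100,0.06,1.06,0.43,-0.037,-0.001,-0.0]]
```

View pics/p5.png

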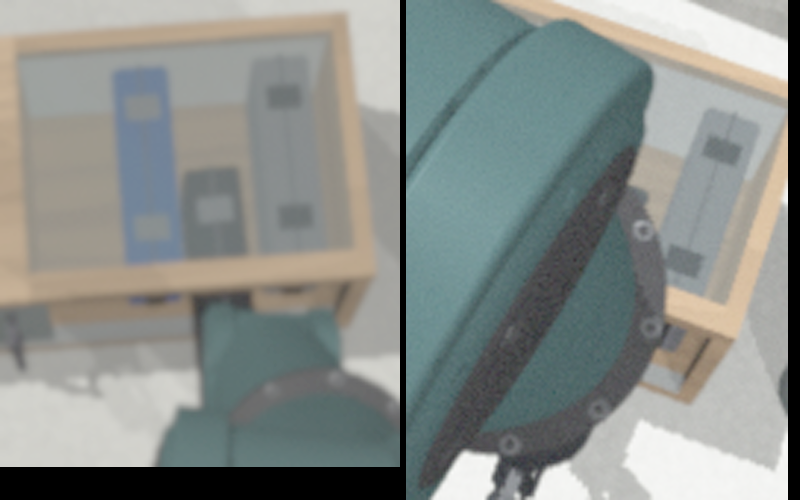

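The top view shows the black case sitting straight in the gap at crop (183–248,170–300), between blue (180) and grey (255), with about 90 mm still to push.

>>> carry_out --pt "100 0.1 1.1 0.2 -0.036 0 0" --pt "100 0.1 1.1 0.2 -0.036 0 0" --pt "100 0.1 1.1 0.3 -0.036 0 0" --pt "100 0.1 1.1 0.3 -0.036 0 0" --pt "100 0.1 1.1 0.3 -0.036 0 0"

```text
clock: 18.25
tcp_pos: [540.5, -110.9, 40.6]
orientation: [2.082, 2.195, 0.178]
contact_force: [-24.9, -2.3, 42.2]
grip_width: 1.0
finger_force: 28.8
```

>>> carry_out --pt "100 0 1.1 0.4 -0.036 0 0" --pt "100 0 1.1 0.4 -0.036 0 0" --pt "100 0 0 0 0 0 0"

```text
clock: 18.62
tcp_pos: [571.7, -108.7, 37.5]
orientation: [2.037, 2.152, 0.265]
contact_force: [-12.2, -0.6, 22.3]
grip_width: 1.004
finger_force: 13.3
```

```bash
python3 - <<'E'
from h import *
np.set_printoptions(precision=3,suppress=True)
o=manip.get_obs();M=R.from_rotvec(o["orientation"]).as_matrix();print(o["tcp_pos"],M[:,2],o["contact_force"],o["joints"])
print("finger tip back",o["tcp_pos"]+M@[0,57,-13])
t=manip.grab_frame("top");a=t["img"][70:190,300:400]
a=cv2.resize(a,(500,600),interpolation=2); cv2.imwrite("pics/p6.png",np.clip(255*(a[:,:,::-1]/255.)**.5,0,255).astype(np.uint8))
E
```

```text
[ 571.657 -108.722   37.468] [ 0.241  0.014 -0.97 ] [-12.185  -0.56   22.349] [ 0.215  0.613 -0.105  2.213  0.173  0.08   0.02 ]
finger tip back [ 623.75  -105.873   63.854]
```

View pics/p6.png

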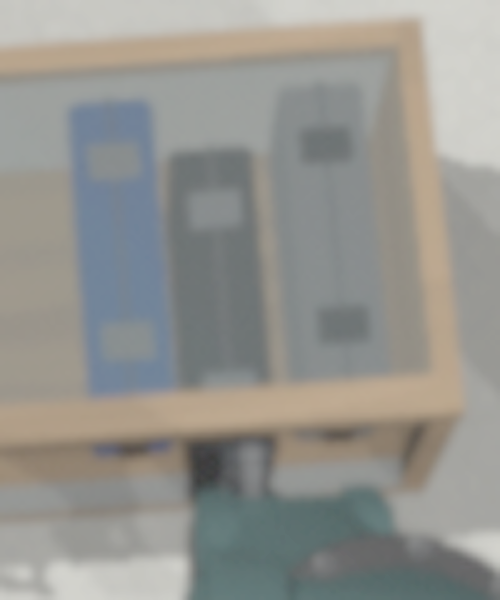

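The case is about 26 mm short of home. The force (−12, 0, 22) means the finger is bearing down on the handle's edge, and joint 6 is at its limit, so I rise a little, reduce the tilt and carry on.

>>> carry_out --pt "100 0 0 -0.6 0.02 0 0" --pt "100 0 0 -0.6 0.02 0 0" --pt "100 0 0 0 0 0 0"

```text
clock: 19.05
tcp_pos: [565.5, -107.8, 46.0]
orientation: [2.063, 2.181, 0.216]
contact_force: [-6.4, -0.7, 0.1]
grip_width: 1.0
finger_force: 0.0
```

>>> carry_out --pt "100 0 0.6 0.1 0 0 0" --pt "100 0 0.5 0.1 0 0 0" --pt "100 0 0 0 0 0 0"

```text
clock: 19.42
tcp_pos: [565.3, -107.6, 41.8]
orientation: [2.076, 2.192, 0.195]
contact_force: [-15.4, -1.5, -7.5]
grip_width: 0.998
finger_force: 0.0
```

```bash
cat > chk.py <<'E'
from h import *
np.set_printoptions(precision=3,suppress=True)
o=manip.get_obs();M=R.from_rotvec(o["orientation"]).as_matrix();print(o["tcp_pos"],M[:,2],o["contact_force"],o["joints"])
print("finger tip back",o["tcp_pos"]+M@[0,57,-13])
t=manip.grab_frame("top");g=cv2.cvtColor(t["img"],cv2.COLOR_RGB2GRAY).astype(float)
# intensity profile along black case top centre columns (far end detection)
print("black col",[int(g[r,339:345].mean()) for r in range(84,112)])
print("blue col",[int(t["img"][r,319:326,2].mean()-t["img"][r,319:326,0].mean()) for r in range(84,100)])
E
python3 chk.py
```

```text
[ 565.256 -107.606   41.811] [ 0.172  0.014 -0.985] [-15.369  -1.451  -7.5  ] [ 0.218  0.607 -0.118  2.174  0.166  0.196  0.02 ]
finger tip back [ 619.084 -104.77    64.449]
black col [96, 99, 100, 99, 100, 100, 100, 100, 100, 100, 100, 100, 100, 99, 94, 80, 64, 55, 54, 54, 54, 54, 55, 61, 69, 76, 77, 78]
blue col [-12, -4, 0, 0, 2, 8, 20, 32, 35, 35, 35, 35, 35, 31, 22, 11]
```

```bash
python3 - <<'E'
from ik import *
np.set_printoptions(precision=2,suppress=True)
HI[4]=1.5
seed=np.array([.218,.607,-.118,2.174,.166,.196])
for fw in(.5,.6):
  for l in(-.7,-.5,-.3,-.15,.15,.3,.5,.7):
    zd=np.array([fw-.063*l,l+.063*fw,0]); zd[2]=-np.sqrt(1-zd@zd) if zd@zd<1 else 0
    for x in (600,634):
        c,q=ik(np.array([x,-106,52]),zd,seed); print(fw,l,x,zd,c.round(3),q)
E
```

```text
0.5 -0.7 600 [ 0.54 -0.67 -0.51] 9.494 [-1.1   1.35  1.19  2.19 -1.5   0.11]
0.5 -0.7 634 [ 0.54 -0.67 -0.51] 7.206 [-1.06  1.35  1.19  2.14 -1.5   0.11]
0.5 -0.5 600 [ 0.53 -0.47 -0.71] 12.742 [-0.85  0.96  0.97  2.19 -1.5   0.11]
0.5 -0.5 634 [ 0.53 -0.47 -0.71] 9.787 [-0.82  0.97  0.96  2.13 -1.5   0.11]
0.5 -0.3 600 [ 0.52 -0.27 -0.81] 11.344 [-0.49  0.7   0.63  2.19 -1.5   0.11]
0.5 -0.3 634 [ 0.52 -0.27 -0.81] 8.562 [-0.47  0.73  0.62  2.13 -1.5   0.11]
0.5 -0.15 600 [ 0.51 -0.12 -0.85] 8.642 [-0.12  0.61  0.28  2.19 -1.5   0.11]
0.5 -0.15 634 [ 0.51 -0.12 -0.85] 6.324 [-0.13  0.64  0.28  2.14 -1.5   0.11]
0.5 0.15 600 [ 0.49  0.18 -0.85] 2.547 [ 0.58  0.66 -0.41  2.19 -1.5   0.11]
0.5 0.15 634 [ 0.49  0.18 -0.85] 1.513 [ 0.54  0.68 -0.38  2.14 -1.5   0.11]
0.5 0.3 600 [ 0.48  0.33 -0.81] 0.525 [ 0.82  0.77 -0.64  2.19 -1.5   0.11]
0.5 0.3 634 [ 0.48  0.33 -0.81] 0.157 [ 0.77  0.78 -0.62  2.14 -1.5   0.11]
0.5 0.5 600 [ 0.47  0.53 -0.71] 0.0 [ 0.85  0.82 -0.55  2.17 -1.39  0.39]
0.5 0.5 634 [ 0.47  0.53 -0.71] 0.0 [ 0.78  0.83 -0.51  2.1  -1.34  0.41]
0.5 0.7 600 [ 0.46  0.73 -
[... 651 characters left out ...]
2.19 -1.5   0.11]
0.6 -0.15 634 [ 0.61 -0.11 -0.78] 16.948 [-0.08  0.62  0.23  2.13 -1.5   0.11]
0.6 0.15 600 [ 0.59  0.19 -0.78] 8.95 [ 0.71  0.7  -0.53  2.19 -1.5   0.11]
0.6 0.15 634 [ 0.59  0.19 -0.78] 7.02 [ 0.66  0.72 -0.5   2.14 -1.5   0.11]
0.6 0.3 600 [ 0.58  0.34 -0.74] 4.006 [ 0.94  0.84 -0.75  2.19 -1.5   0.11]
0.6 0.3 634 [ 0.58  0.34 -0.74] 2.897 [ 0.88  0.84 -0.72  2.14 -1.5   0.11]
0.6 0.5 600 [ 0.57  0.54 -0.62] 0.192 [ 1.14  1.05 -0.94  2.2  -1.5   0.11]
0.6 0.5 634 [ 0.57  0.54 -0.62] 0.041 [ 1.09  1.06 -0.93  2.14 -1.5   0.11]
0.6 0.7 600 [ 0.56  0.74 -0.38] 0.0 [ 0.91  0.99 -0.46  2.12 -1.41  0.8 ]
0.6 0.7 634 [ 0.56  0.74 -0.38] 0.0 [ 0.85  0.99 -0.43  2.05 -1.42  0.83]
```

```bash
cat >> ik.py <<'E'
def Rlat(fw,l,sg,swap=0):
    zd=np.array([fw-.063*l,l+.063*fw,0]); zd[2]=-np.sqrt(1-zd@zd)
    xc=np.array([.998,.063,0]); e=xc-(xc@zd)*zd; e/=np.linalg.norm(e)
    x=sg*e; return np.stack([x,np.cross(zd,x),zd],1) if not swap else np.stack([np.cross(x,zd),x,zd],1)
def j7of(q,M):
    _,r=fk(q,p0,S); v=(r.inv()*R.from_matrix(M)).as_matrix(); return np.arctan2(v[1,0],v[0,0])
E
python3 - <<'E'
from ik import *
np.set_printoptions(precision=2,suppress=True)
o=manip.get_obs(); print("now",j7of(o["joints"],R.from_rotvec(o["orientation"]).as_matrix()),o["joints"][6])
print("start",j7of(J[0],R.from_rotvec([.6,3.083,0]).as_matrix()),"3:",j7of(J[2],R.from_rotvec([-3.137,-.1,.009]).as_matrix()),J[2][6])
HI[4]=1.5
for fw,l in((.55,.7),(.55,.75),(.6,.7),(.5,.8)):
  for x in(590,633):
    M=Rlat(fw,l,1); c,q=ik(np.array([x,-100,58]),M[:,2],np.array([.85,.99,-.43,2.05,-1.2,.8]))
    print(fw,l,x,c.round(4),q,[j7of(q,Rlat(fw,l,s,w)).round(2) for w in(0,1) for s in(1,-1)])
    # gripper body corner clearance: worst x over corners of body (both axes 42), z<175 & z>150
    if x==633:
        pts=[]
        for k in np.arange(73,250,4):
            for u in np.linspace(-42,42,9):
                for v in(-40,40):
                    P=np.array([633,-100,58])+M@[v,u,-k]
                    pts.append(P)
        pts=np.array(pts); sel=(pts[:,2]>150)&(pts[:,2]<175); print(" body x at frame height",pts[sel,0].max(),"min z",pts[:,2].min(),"max x any",pts[:,0].max(),"max z where x>615",pts[pts[:,0]>615,2].max() if (pts[:,0]>615).any() else None)
E
```

```text
now 1.4919325770830134 0.019763443727826353
start 1.573154470746533 3: 2.1738245131344733 -0.66312
0.55 0.7 590 0.0 [ 0.96  0.97 -0.56  2.13 -1.3   0.67] [np.float64(1.48), np.float64(-1.66), np.float64(-0.09), np.float64(3.05)]
0.55 0.7 633 0.0 [ 0.91  0.98 -0.56  2.05 -1.28  0.67] [np.float64(1.56), np.float64(-1.58), np.float64(-0.01), np.float64(3.13)]
 body x at frame height 614.9471879330746 min z 43.75353722551151 max x any 631.9795364489729 max z where x>615 149.09597156114245
0.55 0.75 590 0.0 [ 0.94  1.01 -0.5   2.1  -1.29  0.81] [np.float64(1.53), np.float64(-1.61), np.float64(-0.04), np.float64(3.1)]
0.55 0.75 633 0.0 [ 0.91  1.02 -0.53  2.02 -1.26  0.79] [np.float64(1.61), np.float64(-1.53), np.float64(0.04), np.float64(-3.1)]
 body x at frame height 603.5658861963998 min z 37.07046390250125 max x any 632.0094451238705 max z where x>615 142.0430599330445
0.6 0.7 590 0.0 [ 1.04  1.04 -0.64  2.15 -1.36  0.65] [np.float64(1.42), np.float64(-1.72), np.float64(-0.15), np.float64(2.99)]
0.6 0.7 633 0.0 [ 0.99  1.05 -0.65  2.07 -1.33  0.65] [np.float64(1.5), np.float64(-1.64), np.float64(-0.07), np.float64(3.07)]
 body x at frame height 599.9196878162179 min z 37.56407110503847 max x any 626.9153688537934 max z where x>615 140.46867774103475
0.5 0.8 590 0.0 [ 0.92  1.02 -0.47  2.05 -1.19  0.9 ] [np.float64(1.64), np.float64(-1.5), np.float64(0.07), np.float64(-3.07)]
0.5 0.8 633 0.0 [ 0.86  1.03 -0.46  1.97 -1.2   0.92] [np.float64(1.7), np.float64(-1.44), np.float64(0.13), np.float64(-3.01)]
 body x at frame height 604.3252853404884 min z 35.36187932721933 max x any 636.8934420237185 max z where x>615 142.63392697449757
```

```bash
python3 - <<'E'
from ik import *
np.set_printoptions(precision=2,suppress=True)
print(Rlat(.57,.73,1))
plan([((490,-113,100),Rp(0)),((490,-113,170),Rp(0)),((560,-102,170),Rlat(.57,.73,1))],grip=0,step=50)
E
```

```text
[[ 0.85  0.03  0.52]
 [-0.46 -0.45  0.77]
 [ 0.26 -0.89 -0.37]]
[[0,-0.05,-3.21,-3.52,0.087,-0.002,-0.004],[0,-0.05,-3.51,-3.23,0.086,-0.002,-0.005],[0,-0.0,0.0,-3.5,0.0,0.0,0.0],[0,-0.0,0.0,-3.5,0.0,0.0,0.0],[0,0.05,0.54,0.0,0.033,0.101,0.13]]
[[0,0.12,0.53,-0.01,0.033,0.101,0.13],[0,0.19,0.51,-0.01,0.033,0.101,0.13],[0,0.26,0.48,-0.0,0.032,0.101,0.129],[0,0.31,0.45,0.01,0.032,0.101,0.13],[0,0.37,0.4,0.03,0.033,0.101,0.129]]
[[0,0.41,0.35,0.06,0.032,0.101,0.13],[0,0.45,0.3,0.09,0.032,0.1,0.129],[0,0.47,0.24,0.13,0.033,0.101,0.13],[0,0.49,0.19,0.17,0.032,0.1,0.129],[0,0.49,0.13,0.21,0.033,0.101,0.13]]
[[0,0.47,0.07,0.26,0.032,0.1,0.129],[0,0.46,0.03,0.3,0.033,0.101,0.13]]
```

>>> carry_out --pt "100 0 -3.0 0 0 0 0" --pt "0 0 -4.0 -3.2 0.087 0 0" --pt "0 0 -1.0 -3.2 0.086 0 0" --pt "0 0 0 -3.5 0 0 0" --pt "0 0 0 -3.5 0 0 0"

```text
clock: 20.1
tcp_pos: [491.9, -112.2, 166.6]
orientation: [2.143, 2.268, 0.04]
contact_force: [1.0, -1.3, 0.1]
grip_width: 0.147
finger_force: 0.0
```

>>> carry_out --pt "0 0 0.5 0 0.033 0.101 0.13" --pt "0 0.1 0.5 0 0.033 0.101 0.13" --pt "0 0.2 0.5 0 0.033 0.101 0.13" --pt "0 0.3 0.5 0 0.033 0.101 0.13" --pt "0 0.3 0.5 0 0.033 0.101 0.13"

```text
clock: 20.72
tcp_pos: [519.5, -109.4, 166.2]
orientation: [-2.354, -1.235, -0.346]
contact_force: [-0.6, -0.4, -0.8]
grip_width: 0.003
finger_force: 0.0
```

>>> carry_out --pt "0 0.4 0.4 0 0.033 0.101 0.13" --pt "0 0.4 0.4 0 0.033 0.101 0.13" --pt "0 0.4 0.3 0.1 0.033 0.101 0.13" --pt "0 0.4 0.3 0.1 0.033 0.101 0.13" --pt "0 0 0 0 0 0 0"

```text
clock: 21.35
tcp_pos: [538.2, -109.0, 164.6]
orientation: [-2.242, -0.428, -0.505]
contact_force: [-0.0, -0.8, -0.3]
grip_width: 0.002
finger_force: 0.0
```

```bash
python3 - <<'E'
from ik import *
np.set_printoptions(precision=3,suppress=True)
o=manip.get_obs();print(o["tcp_pos"],R.from_rotvec(o["orientation"]).as_matrix(),o["joints"],o["contact_force"])
plan([((560,-102,170),Rlat(.57,.73,1)),((585,-100,58),Rlat(.57,.73,1))],grip=0,step=50)
E
```

```text
[ 538.217 -109.035  164.631] [[ 0.864  0.453  0.219]
 [ 0.142 -0.637  0.758]
 [ 0.483 -0.624 -0.615]] [ 0.823  0.68  -0.334  2.011 -0.849  0.96   0.014] [-0.018 -0.823 -0.319]
[[0,0.56,0.05,0.17,0.031,0.094,0.133],[0,0.54,-0.02,0.22,0.031,0.094,0.132],[0,0.52,-0.08,0.27,0.031,0.095,0.132],[0,0.47,-0.13,0.33,0.031,0.094,0.133],[0,-0.29,3.32,1.88,-0.0,0.0,-0.0]]
[[0,-0.29,3.32,1.88,-0.0,0.0,-0.0],[0,-0.28,3.32,1.87,-0.0,0.0,-0.0]]
```

Tracking well. I finish the turn and go down in front of the handle.

>>> carry_out --pt "0 0.6 0 0.2 0.031 0.094 0.133" --pt "0 0.5 0 0.2 0.031 0.094 0.133" --pt "0 0.5 -0.1 0.3 0.031 0.094 0.133" --pt "0 0.5 -0.1 0.3 0.031 0.094 0.133" --pt "0 0 0 0 0 0 0"

```text
clock: 21.98
tcp_pos: [560.1, -98.8, 171.7]
orientation: [-1.972, 0.309, -0.573]
contact_force: [0.3, -0.2, -0.4]
grip_width: -0.002
finger_force: 0.0
```

```bash
python3 - <<'E'
from ik import *
np.set_printoptions(precision=3,suppress=True)
o=manip.get_obs();print(o["tcp_pos"],R.from_rotvec(o["orientation"]).as_matrix(),o["joints"],o["contact_force"])
M=Rlat(.57,.73,1)
plan([((585,-100,58),M),((627,-98,58),M)],grip=0,step=25)
E
```

```text
[560.119 -98.775 171.678] [[ 0.854  0.032  0.519]
 [-0.451 -0.452  0.769]
 [ 0.259 -0.891 -0.372]] [ 0.958  0.784 -0.41   2.163 -1.315  0.945 -0.035] [ 0.3   -0.209 -0.449]
[[0,-0.15,2.05,1.09,-0.0,0.001,0.0],[0,-0.15,2.05,1.08,-0.001,0.001,0.001],[0,-0.16,2.05,1.09,-0.0,0.001,0.0],[0,-0.15,2.06,1.09,-0.001,0.001,0.001],[0,-0.16,2.05,1.08,-0.0,0.002,0.0]]
[[0,1.74,0.02,1.18,-0.0,-0.0,0.0],[0,1.75,0.01,1.18,-0.0,-0.0,0.0]]
```

>>> carry_out --pt "0 -0.2 2.6 1.4 0 0 0" --pt "0 -0.2 2.6 1.4 0 0 0" --pt "0 -0.2 2.6 1.3 0 0 0" --pt "0 -0.2 2.5 1.3 0 0 0" --pt "0 0 0 0 0 0 0"

```text
clock: 22.6
tcp_pos: [586.9, -101.1, 57.4]
orientation: [-1.973, 0.307, -0.576]
contact_force: [-0.8, 0.1, 0.8]
grip_width: -0.004
finger_force: 0.0
```

>>> carry_out --pt "0 0.9 0 0.6 0 0 0" --pt "0 0.9 0 0.6 0 0 0" --pt "0 0.9 0 0.6 0 0 0" --pt "0 0 0 0 0 0 0"

```text
clock: 23.1
tcp_pos: [619.4, -99.3, 59.4]
orientation: [-1.972, 0.309, -0.577]
contact_force: [0.1, -0.4, 0.4]
grip_width: 0.003
finger_force: 0.0
```

```bash
python3 chk.py
```

```text
[619.36  -99.295  59.352] [ 0.522  0.768 -0.371] [ 0.067 -0.364  0.422] [ 0.892  1.011 -0.408  2.04  -1.374  0.867  0.086]
finger tip back [ 614.482 -135.076   13.375]
black col [92, 94, 95, 95, 95, 95, 95, 95, 95, 95, 95, 95, 95, 94, 90, 77, 61, 53, 52, 51, 51, 51, 53, 58, 66, 73, 74, 74]
blue col [-12, -4, 0, 0, 2, 7, 19, 30, 34, 34, 33, 33, 33, 30, 20, 10]
```

>>> carry_out --pt "0 0.7 0 0.4 0 0 0" --pt "0 0.7 0 0.4 0 0 0" --pt "0 0 0 0 0 0 0"

```text
clock: 23.52
tcp_pos: [634.9, -99.8, 59.3]
orientation: [-1.971, 0.311, -0.576]
contact_force: [-0.4, 0.3, -0.5]
grip_width: 0.0
finger_force: 0.0
```

```bash
python3 chk.py; python3 - <<'E'
from h import *
t=manip.grab_frame("top");f=manip.grab_frame("scene")
a=t["img"][70:210,290:410]; b=f["img"][80:250,330:460]
c=np.zeros((500,800,3),np.uint8);c[:467,:400]=cv2.resize(a,(400,467),interpolation=2);c[:500,406:788]=cv2.resize(b,(382,500),interpolation=2)
cv2.imwrite("pics/p7.png",np.clip(255*(c[:,:,::-1]/255.)**.5,0,255).astype(np.uint8))
E
```

```text
[634.944 -99.839  59.254] [ 0.522  0.768 -0.371] [-0.364  0.305 -0.491] [ 0.875  1.015 -0.409  2.013 -1.373  0.868  0.059]
finger tip back [ 629.958 -135.572   13.251]
black col [92, 95, 95, 95, 95, 95, 95, 95, 95, 95, 94, 87, 74, 59, 53, 51, 51, 51, 52, 53, 60, 68, 73, 75, 74, 75, 74, 70]
blue col [-12, -4, 0, 1, 2, 7, 19, 30, 33, 34, 33, 33, 33, 30, 21, 10]
```

View pics/p7.png

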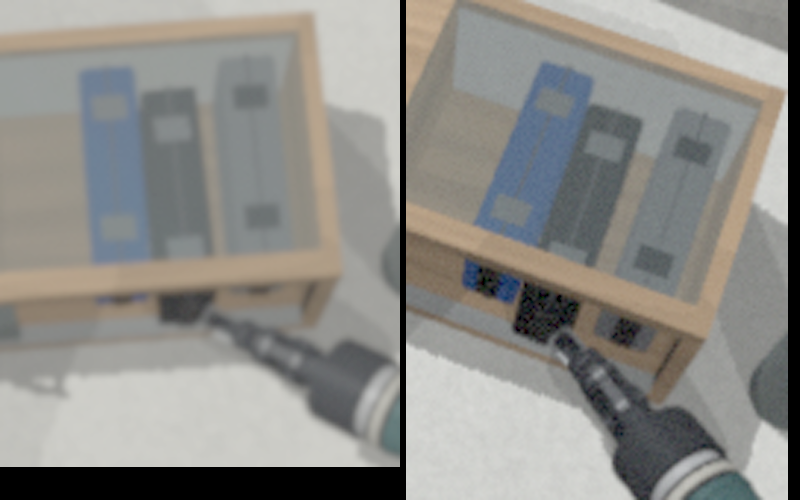

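The case is about 17 mm short of home, and the fingertip sits right of the handle (scene crop (565,345), against the handle at about (545,315)). I back off, shift left and push on the handle.

>>> carry_out --pt "0 -0.9 0 -0.5 0 0 0" --pt "0 -0.7 0 1.1 0 0 0" --pt "0 0 0 0 0 0 0"

```text
clock: 24.05
tcp_pos: [622.6, -86.0, 52.6]
orientation: [-1.97, 0.312, -0.573]
contact_force: [-0.6, -0.3, 0.5]
grip_width: 0.0
finger_force: 0.0
```

>>> carry_out --pt "0 0.6 0 0.3 0 0 0" --pt "0 0.6 0 0.3 0 0 0" --pt "0 0.3 0 0.2 0 0 0" --pt "0 0 0 0 0 0 0"

```text
clock: 24.55
tcp_pos: [641.3, -88.6, 54.0]
orientation: [-1.971, 0.311, -0.577]
contact_force: [0.1, -0.3, 0.3]
grip_width: 0.003
finger_force: 0.0
```

```bash
python3 chk.py
```

```text
[641.339 -88.639  53.994] [ 0.522  0.768 -0.371] [ 0.136 -0.251  0.309] [ 0.862  1.027 -0.42   2.014 -1.398  0.851  0.077]
finger tip back [ 636.355 -124.367    7.987]
black col [92, 95, 95, 96, 96, 95, 90, 76, 59, 52, 51, 51, 51, 51, 53, 59, 68, 73, 74, 75, 75, 74, 70, 63, 55, 52, 52, 52]
blue col [-12, -4, 0, 1, 1, 7, 19, 30, 34, 34, 34, 34, 33, 30, 20, 10]
```

>>> carry_out --pt "0 0.2 0 0.1 0 0 0" --pt "0 0.2 0 0.1 0 0 0" --pt "0 0.1 0 0.1 0 0 0" --pt "0 0 0 0 0 0 0"

```text
clock: 25.1
tcp_pos: [646.5, -88.5, 53.9]
orientation: [-1.971, 0.312, -0.576]
contact_force: [-1.4, 0.0, -0.7]
grip_width: 0.003
finger_force: 0.6
```

```bash
python3 chk.py; python3 - <<'E'
from h import *
t=manip.grab_frame("top");f=manip.grab_frame("scene")
a=t["img"][70:210,290:410]; b=f["img"][80:250,330:460]
c=np.zeros((500,800,3),np.uint8);c[:467,:400]=cv2.resize(a,(400,467),interpolation=2);c[:500,406:788]=cv2.resize(b,(382,500),interpolation=2)
cv2.imwrite("pics/p8.png",np.clip(255*(c[:,:,::-1]/255.)**.5,0,255).astype(np.uint8))
E
```

```text
[646.461 -88.532  53.859] [ 0.522  0.768 -0.371] [-1.375  0.019 -0.745] [ 0.856  1.028 -0.42   2.004 -1.396  0.85   0.067]
finger tip back [ 641.434 -124.256    7.853]
black col [92, 95, 95, 95, 93, 85, 67, 55, 52, 51, 51, 51, 53, 55, 63, 71, 74, 75, 75, 75, 73, 67, 58, 53, 52, 52, 52, 52]
blue col [-12, -4, 0, 0, 2, 7, 19, 30, 34, 34, 33, 34, 33, 30, 21, 10]
```

View pics/p8.png

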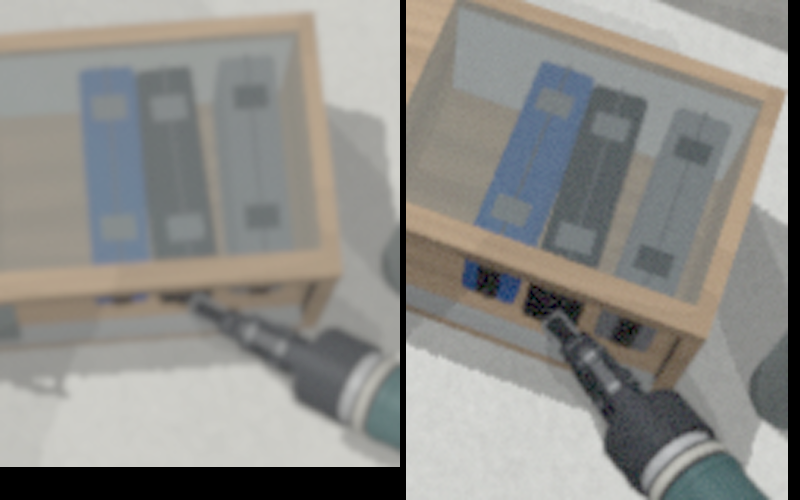

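>>> carry_out --pt "0 0.2 0 0.1 0 0 0" --pt "0 0.15 0 0.1 0 0 0" --pt "0 0 0 0 0 0 0" --pt "0 0 0 0 0 0 0"

```text
clock: 25.75
tcp_pos: [650.7, -88.8, 53.9]
orientation: [-1.972, 0.312, -0.576]
contact_force: [-0.3, -0.1, 1.3]
grip_width: 0.001
finger_force: 0.2
```

```bash
python3 chk.py
```

```text
[650.719 -88.792  53.919] [ 0.522  0.768 -0.371] [-0.3   -0.061  1.256] [ 0.852  1.028 -0.42   1.997 -1.396  0.85   0.06 ]
finger tip back [ 645.674 -124.531    7.927]
black col [92, 95, 95, 90, 79, 61, 53, 51, 52, 51, 51, 53, 58, 67, 72, 74, 75, 75, 74, 71, 63, 55, 52, 52, 52, 52, 52, 52]
blue col [-12, -4, 0, 1, 2, 7, 20, 30, 33, 34, 34, 33, 33, 30, 21, 10]
```

```bash
python3 - <<'E'
from ik import *
M=R.from_rotvec(manip.get_obs()["orientation"]).as_matrix()
V=Rt(-np.pi/2+.063)
plan([((580,-95,56),M),((550,-95,240),M),((570,125,240),V),((580,125,150),V)],grip=0,step=50)
E
```

```text
[[0,-2.85,-0.06,-2.12,0.0,0.0,0.0],[0,-2.84,-0.06,-2.12,0.0,0.0,0.0],[0,0.55,-4.12,-2.1,0.0,0.0,0.0],[0,0.55,-4.13,-2.1,0.0,0.0,0.0],[0,0.56,-4.12,-2.1,0.0,0.0,0.0]]
[[0,0.55,-4.13,-2.1,0.0,0.0,0.0],[0,-1.18,-1.41,2.56,-0.152,-0.078,-0.047],[0,-0.91,-1.84,2.4,-0.152,-0.078,-0.047],[0,-0.64,-2.22,2.15,-0.152,-0.078,-0.047],[0,-0.37,-2.55,1.82,-0.153,-0.077,-0.047]]
[[0,-0.12,-2.81,1.43,-0.153,-0.077,-0.048],[0,0.11,-2.99,0.99,-0.152,-0.078,-0.047],[0,0.31,-3.1,0.51,-0.152,-0.078,-0.048],[0,0.5,0.03,4.5,-0.0,0.0,0.0],[0,0.5,0.03,4.5,-0.0,0.0,0.0]]
```

>>> carry_out --pt "0 -2.8 0 -2.1 0 0 0" --pt "0 -2.8 0 -2.1 0 0 0" --pt "0 0.5 -4.1 -2.1 0 0 0" --pt "0 0.5 -4.1 -2.1 0 0 0" --pt "0 0.5 -4.1 -2.1 0 0 0"

```text
clock: 26.42
tcp_pos: [557.0, -95.3, 193.4]
orientation: [-1.971, 0.313, -0.576]
contact_force: [0.8, -0.3, -0.2]
grip_width: -0.001
finger_force: 0.0
```

>>> carry_out --pt "0 0.5 -4.1 -2.1 0 0 0" --pt "0 -1.2 -1.4 2.6 -0.152 -0.078 -0.047" --pt "0 -0.9 -1.8 2.4 -0.152 -0.078 -0.047" --pt "0 -0.6 -2.2 2.2 -0.152 -0.078 -0.047" --pt "0 -0.4 -2.6 1.8 -0.152 -0.078 -0.047"

```text
clock: 27.05
tcp_pos: [560.5, 29.3, 237.9]
orientation: [-2.645, 0.112, -0.301]
contact_force: [0.7, 0.8, -1.4]
grip_width: -0.001
finger_force: 0.0
```

>>> carry_out --pt "0 -0.1 -2.8 1.4 -0.152 -0.078 -0.047" --pt "0 0.1 -3.0 1.0 -0.152 -0.078 -0.047" --pt "0 0.3 -3.1 0.5 -0.152 -0.078 -0.047" --pt "0 0 0 0 0 0 0"

```text
clock: 27.55
tcp_pos: [567.6, 129.3, 240.3]
orientation: [-3.076, -0.11, -0.022]
contact_force: [-0.1, -0.5, -0.3]
grip_width: 0.002
finger_force: 0.0
```

```bash
python3 - <<'E'
from ik import *
np.set_printoptions(precision=3,suppress=True)
o=manip.get_obs();print(o["tcp_pos"],R.from_rotvec(o["orientation"]).as_matrix(),o["joints"])
for c in("scene","top"):
    f=manip.grab_frame(c)
    for q,z in(("black_case_end",65),("door_handle",85)):
        for r in manip.pinpoint(c,q): print(c,q,np.round(r["pixel"],1),round(r["confidence"],2), onz(f,r["pixel"],z))
t=f;a=t["img"][70:210,260:420];a=cv2.resize(a,(640,560),interpolation=2)
cv2.imwrite("pics/p9.png",np.clip(255*(a[:,:,::-1]/255.)**.5,0,255).astype(np.uint8))
V=Rt(-np.pi/2+.063)
plan([((578,122,160),V),((578,122,105),V)],grip=0,step=50)
E
```

```text
[567.628 129.277 240.293] [[ 0.997  0.072  0.012]
 [ 0.071 -0.995  0.064]
 [ 0.017 -0.063 -0.998]] [-0.249  0.361 -0.024  1.92  -0.068  0.833 -1.726]
scene black_case_end [399.3 318.9] 0.94 [ 365.476 -273.135   65.   ]
scene black_case_end [376.  186.1] 0.72 [635.04  -99.324  65.   ]
scene door_handle [301.2 171. ] 0.9 [584.268  80.769  85.   ]
top black_case_end [412. 254.] 0.58 [ 358.424 -286.875   65.   ]
top black_case_end [344.3 157.5] 0.39 [644.113 -99.95   65.   ]
top door_handle [288.2 178.7] 0.75 [576.692  63.895  85.   ]
[[0,0.54,-0.21,3.96,-0.029,-0.006,-0.008],[0,0.56,-0.32,3.95,-0.029,-0.007,-0.008],[0,0.0,0.0,2.75,0.0,0.0,-0.0],[0,0.01,0.0,2.75,0.0,0.0,-0.0]]
```

By the edge rows the black case is level with the blue one (88.3 against 88.5 expected). Now the door: I go down left of the bar handle.

>>> carry_out --pt "0 0.5 0 4.0 -0.029 -0.006 -0.008" --pt "0 0.5 0 4.0 -0.029 -0.006 -0.008" --pt "0 0 0 2.8 0 0 0" --pt "0 0 0 2.6 0 0 0" --pt "0 0 0 0 0 0 0"

```text
clock: 28.48
tcp_pos: [576.1, 116.9, 103.4]
orientation: [3.139, 0.1, -0.005]
contact_force: [0.7, -0.7, 0.4]
grip_width: -0.0
finger_force: 0.0
```

>>> carry_out --pt "0 0 1.0 0 0 0 0" --pt "0 0 1.0 0 0 0 0" --pt "0 0 1.0 0 0 0 0" --pt "0 0 1.0 0 0 0 0" --pt "0 0 1.0 0 0 0 0"

```text
clock: 29.1
tcp_pos: [581.7, 70.5, 106.0]
orientation: [-3.138, -0.108, -0.004]
contact_force: [-1.1, 1.6, 5.9]
grip_width: -0.002
finger_force: 2.7
```

```bash
cat > d.py <<'E'
from ik import *
np.set_printoptions(precision=3,suppress=True)
o=manip.get_obs();M=R.from_rotvec(o["orientation"]).as_matrix();print(o["tcp_pos"],M[:,1],M[:,2],o["joints"],o["contact_force"])
for c in("scene","top"):
    f=manip.grab_frame(c)
    for r in manip.pinpoint(c,"door_handle"): print(c,np.round(r["pixel"],1),round(r["confidence"],2), onz(f,r["pixel"],85))
E
python3 d.py
```

```text
[581.661  70.535 106.032] [ 0.069 -0.998 -0.002] [ 0.003  0.002 -1.   ] [-0.195  0.547 -0.003  2.004  0.     0.588 -1.7  ] [-1.095  1.566  5.892]
scene [306.3 176.3] 0.7 [577.055  63.163  85.   ]
top [336.2 168.4] 0.2 [605.789 -74.948  85.   ]
```

>>> carry_out --pt "0 -0.3 0.5 -0.5 0 0 0" --pt "0 0 1.0 0 0 0 0" --pt "0 0 1.2 0 0 0 0" --pt "0 0 1.2 0 0 0 0" --pt "0 0 1.2 0 0 0 0"

```text
clock: 29.92
tcp_pos: [581.7, 17.6, 110.1]
orientation: [-3.14, -0.105, -0.002]
contact_force: [0.3, -0.9, 0.7]
grip_width: 0.001
finger_force: 0.0
```

```bash
python3 d.py
```

```text
[581.683  17.613 110.088] [ 0.067 -0.998 -0.   ] [ 0.002  0.    -1.   ] [-0.104  0.538 -0.006  2.009  0.005  0.593 -1.617] [ 0.257 -0.909  0.718]
scene [376.9 182. ] 0.62 [637.63  -98.186  85.   ]
scene [305.3 174. ] 0.57 [581.455  68.101  85.   ]
```

The fingers slipped past in front of the bar: zero force, and the handle is still seen at scene (305,174). I go back over it and take it about 8 mm deeper.

>>> carry_out --pt "0 0 0 -5.0 0 0 0" --pt "0 0.5 -5.0 0 0 0 0" --pt "0 0.6 -4.8 0 0 0 0" --pt "0 0 0 2.5 0 0 0" --pt "0 0 0 2.4 0 0 0"

```text
clock: 30.75
tcp_pos: [585.9, 119.9, 110.9]
orientation: [-3.138, -0.112, -0.004]
contact_force: [-0.0, -0.2, -0.3]
grip_width: -0.003
finger_force: 0.0
```

>>> carry_out --pt "0 0 0 0 0 0 0" --pt "0 0 1.0 0 0 0 0" --pt "0 0 1.0 0 0 0 0" --pt "0 0 1.0 0 0 0 0" --pt "0 0 0 0 0 0 0"

```text
clock: 31.38
tcp_pos: [588.4, 85.5, 111.7]
orientation: [3.14, 0.102, 0.004]
contact_force: [0.5, -0.2, 0.4]
grip_width: -0.002
finger_force: 0.0
```

>>> carry_out --pt "0 0 0.8 0 0 0 0" --pt "0 0 0.8 0 0 0 0" --pt "0 0 0.8 0 0 0 0" --pt "0 0 0 0 0 0 0"

```text
clock: 31.88
tcp_pos: [589.7, 62.3, 111.1]
orientation: [3.14, 0.104, 0.002]
contact_force: [0.2, 0.4, 0.0]
grip_width: -0.004
finger_force: 0.0
```

```bash
python3 d.py
```

```text
[589.681  62.314 111.148] [ 0.066 -0.998  0.   ] [ 0.002 -0.    -1.   ] [-0.173  0.547 -0.012  1.984  0.011  0.609 -1.697] [0.173 0.361 0.007]
scene [307.7 174.3] 0.86 [583.27   62.446  85.   ]
```

>>> carry_out --pt "0 0 1.0 0 0 0 0" --pt "0 0 1.0 0 0 0 0" --pt "0 0 1.0 0 0 0 0"

```text
clock: 32.45
tcp_pos: [591.7, 32.4, 111.2]
orientation: [-3.14, -0.106, -0.003]
contact_force: [-0.0, -0.3, 0.0]
grip_width: 0.001
finger_force: 0.0
```

>>> carry_out --pt "0 0 1.0 0 0 0 0" --pt "0 0 1.0 0 0 0 0" --pt "0 0 1.0 0 0 0 0"

```text
clock: 32.83
tcp_pos: [593.8, 2.9, 111.2]
orientation: [-3.139, -0.106, -0.003]
contact_force: [0.2, 0.4, -0.5]
grip_width: 0.001
finger_force: 0.0
```

>>> carry_out --pt "0 0 1.0 0 0 0 0" --pt "0 0 1.0 0 0 0 0" --pt "0 0 1.0 0 0 0 0"

```text
clock: 33.2
tcp_pos: [595.8, -26.9, 111.2]
orientation: [-3.139, -0.107, -0.003]
contact_force: [-0.1, 0.4, 0.3]
grip_width: 0.001
finger_force: 0.0
```

```bash
python3 d.py; python3 - <<'E'
from h import *
f=manip.grab_frame("scene");a=f["img"][130:250,230:430];a=cv2.resize(a,(800,480),interpolation=2)
cv2.imwrite("pics/p10.png",np.clip(255*(a[:,:,::-1]/255.)**.5,0,255).astype(np.uint8))
E
```

```text
[595.808 -26.87  111.175] [ 0.068 -0.998 -0.   ] [ 0.002  0.001 -1.   ] [-0.016  0.551 -0.02   1.976  0.018  0.614 -1.551] [-0.055  0.407  0.335]
scene [307.7 171.8] 0.96 [589.224  65.418  85.   ]
top [288.3 176.9] 0.68 [582.027  63.636  85.   ]
```

The fingers pass above the bar without touching: both cameras still place it at (585,64). It was only grazed at z≈104, so I take it lower, with a forward tilt so the gripper's body clears the cabinet top.

```bash
python3 - <<'E'
from ik import *
a=-np.pi/2+.063;T=Rt(a,.25)
print(ik(np.array([581,115,78]),T[:,2],np.array([-.17,.55,0,2,0,.5])))
plan([((585,0,160),Rt(a)),((575,120,160),T),((581,115,78),T)],grip=0,step=45)
E
```

```text
(np.float64(9.062844106284138e-25), array([-0.25837397,  0.54946508, -0.01773992,  2.17898112,  0.27242978,
        0.17206157]))
[[0,-0.45,-1.32,-2.44,-0.0,-0.001,0.003],[0,-0.45,-1.33,-2.44,-0.001,-0.001,0.002],[0,-0.08,-4.01,-0.0,0.0,0.083,0.0],[0,-0.08,-4.01,-0.01,0.0,0.084,0.0],[0,-0.07,-4.02,-0.02,0.0,0.083,0.0]]
[[0,-0.74,0.27,4.04,0.0,0.0,0.0],[0,-0.74,0.27,4.05,0.0,0.0,0.0]]
```

>>> carry_out --pt "0 -0.5 -1.3 -2.5 0 0 0" --pt "0 -0.5 -1.3 -2.5 0 0 0" --pt "0 0 -4.0 0 0 0.083 0" --pt "0 0 -4.0 0 0 0.083 0" --pt "0 0 -4.0 0 0 0.083 0"

```text
clock: 34.08
tcp_pos: [575.7, 120.8, 161.7]
orientation: [-3.104, -0.106, -0.396]
contact_force: [0.6, -0.0, -0.7]
grip_width: 0.004
finger_force: 0.0
```

>>> carry_out --pt "0 -0.7 0.2 4.0 0 0 0" --pt "0 -0.7 0.2 4.0 0 0 0" --pt "0 0 0 0 0 0 0"

```text
clock: 34.45
tcp_pos: [579.8, 115.5, 77.6]
orientation: [-3.109, -0.108, -0.382]
contact_force: [0.8, -0.2, -0.3]
grip_width: 0.001
finger_force: 0.0
```

```bash
python3 d.py
```

```text
[579.845 115.491  77.576] [ 0.069 -0.998  0.001] [ 0.241  0.016 -0.97 ] [-0.361  0.545  0.073  2.188  0.11   0.173 -1.909] [ 0.815 -0.223 -0.306]
scene [307.9 173.6] 0.71 [585.145  62.835  85.   ]
top [290.4 176.5] 0.79 [583.146  57.572  85.   ]
top [413.9 146.5] 0.24 [ 669.481 -302.927   85.   ]
```

>>> carry_out --pt "0 0 1.0 0 0 0 0" --pt "0 0 1.0 0 0 0 0" --pt "0 0 1.0 0 0 0 0"

```text
clock: 35.02
tcp_pos: [584.6, 83.9, 80.8]
orientation: [-3.107, -0.104, -0.393]
contact_force: [-0.5, 0.4, -0.2]
grip_width: -0.004
finger_force: 0.0
```

>>> carry_out --pt "0 0 1.0 0 0 0 0" --pt "0 0 1.0 0 0 0 0" --pt "0 0 1.0 0 0 0 0"

```text
clock: 35.4
tcp_pos: [586.5, 55.4, 80.2]
orientation: [-3.106, -0.107, -0.392]
contact_force: [-0.4, 2.3, 0.4]
grip_width: -0.002
finger_force: 1.2
```

>>> carry_out --pt "0 0 1.0 0 0 0 0" --pt "0 0 1.0 0 0 0 0" --pt "0 0 1.0 0 0 0 0"

```text
clock: 35.78
tcp_pos: [588.5, 24.8, 80.2]
orientation: [-3.106, -0.105, -0.392]
contact_force: [-0.3, 1.6, 1.0]
grip_width: 0.002
finger_force: 1.1
```

```bash
python3 d.py
```

```text
[588.511  24.77   80.22 ] [ 0.068 -0.998 -0.   ] [ 0.248  0.017 -0.969] [-0.113  0.535 -0.02   2.195  0.151  0.163 -1.777] [-0.3    1.608  0.969]
scene [328.4 182.8] 0.67 [584.879   7.152  85.   ]
top [308.3 174. ] 0.67 [589.994   5.853  85.   ]
```

The door follows (handle y≈6, about 2 N). I continue.

>>> carry_out --pt "0 0 1.2 0 0 0 0" --pt "0 0 1.3 0 0 0 0" --pt "0 0 1.3 0 0 0 0" --pt "0 0 1.3 0 0 0 0" --pt "0 0 1.3 0 0 0 0"

```text
clock: 36.6
tcp_pos: [592.7, -39.6, 80.1]
orientation: [-3.107, -0.105, -0.391]
contact_force: [-0.1, 2.2, -0.1]
grip_width: 0.004
finger_force: 1.1
```

>>> carry_out --pt "0 0 1.3 0 0 0 0" --pt "0 0 1.3 0 0 0 0" --pt "0 0 1.3 0 0 0 0" --pt "0 0 1.3 0 0 0 0" --pt "0 0 1.0 0 0 0 0"

```text
clock: 37.22
tcp_pos: [596.8, -101.5, 80.1]
orientation: [-3.107, -0.104, -0.391]
contact_force: [-0.1, 1.9, -0.2]
grip_width: -0.004
finger_force: 1.1
```

```bash
python3 d.py
```

```text
[ 596.814 -101.46    80.076] [ 0.067 -0.998 -0.   ] [ 0.247  0.017 -0.969] [ 0.239  0.554 -0.161  2.149  0.201  0.202 -1.583] [-0.127  1.914 -0.189]
```

Now slower, until it stops.

>>> carry_out --pt "0 0 1.0 0 0 0 0" --pt "0 0 1.0 0 0 0 0" --pt "0 0 1.0 0 0 0 0" --pt "0 0 1.0 0 0 0 0" --pt "0 0 0.5 0 0 0 0"

```text
clock: 38.05
tcp_pos: [600.2, -146.5, 80.2]
orientation: [-3.107, -0.103, -0.392]
contact_force: [0.3, 2.6, -0.0]
grip_width: 0.002
finger_force: 1.0
```

>>> carry_out --pt "0 0 0.5 0 0 0 0" --pt "0 0 0.5 0 0 0 0" --pt "0 0 0.4 0 0 0 0" --pt "0 0 0.4 0 0 0 0"

```text
clock: 38.55
tcp_pos: [601.3, -163.2, 80.1]
orientation: [-3.106, -0.106, -0.391]
contact_force: [-0.0, 2.2, 0.0]
grip_width: -0.002
finger_force: 1.0
```

>>> carry_out --pt "0 0 0.4 0 0 0 0" --pt "0 0 0.4 0 0 0 0" --pt "0 0 0 0 0 0 0"

```text
clock: 38.92
tcp_pos: [601.3, -164.2, 80.0]
orientation: [-3.1, -0.116, -0.388]
contact_force: [-2.2, 11.8, 5.5]
grip_width: -0.002
finger_force: 6.1
```

The door stopped where the shut position was predicted (TCP y −164). One small firm nudge, then away.

>>> carry_out --pt "0 0 0.3 0 0 0 0" --pt "0 0 0 0 0 0 0" --pt "0 0 0 0 0 0 0"

```text
clock: 39.3
tcp_pos: [601.2, -164.5, 80.0]
orientation: [-3.098, -0.12, -0.387]
contact_force: [-2.7, 16.0, 6.3]
grip_width: 0.001
finger_force: 8.1
```

>>> carry_out --pt "0 0 -2.0 0 0 0 0" --pt "0 -2.0 -2.0 -2.0 0 0 0" --pt "0 -4.0 -4.0 -4.0 0 0 0" --pt "0 0 -5.0 -5.0 0 0 0" --pt "0 0 -5.0 0 0 0 0"

```text
clock: 39.92
tcp_pos: [512.4, -10.7, 166.4]
orientation: [-3.107, -0.098, -0.401]
contact_force: [0.6, 0.0, -0.1]
grip_width: -0.005
finger_force: 0.0
```

```bash
python3 d.py; python3 - <<'E'
from h import *
C=np.array([725,72]);r=R.from_euler('z',.06).as_matrix()[:2,:2]
for c in("scene","top"):
    f=manip.grab_frame(c)
    for q,z in(("thermos",0),("mug",0),("black_case",15)):
        for x in manip.pinpoint(c,q)[:2]: print(c,q,np.round(x["pixel"],1),round(x["confidence"],2),onz(f,x["pixel"],z)[:2].round())
    print("handle shut expected px",proj(f,[[*(C+r@[-138,-245]),85]]))
    if c=="top":
        g=cv2.cvtColor(f["img"],cv2.COLOR_RGB2GRAY).astype(int)
        print("black col",[int(g[k,339:345].mean()) for k in range(84,100)])
    a=f["img"][120:240,260:460];cv2.imwrite(f"pics/end_{c}.png",cv2.resize(a,(800,480))[:,:,::-1])
E
```

```text
[512.422 -10.686 166.397] [ 0.063 -0.998  0.001] [ 0.253  0.016 -0.967] [ 0.061  0.308 -0.159  2.293  0.188  0.292 -1.765] [ 0.564  0.034 -0.093]
scene [401.  205.1] 0.71 [ 607.964 -173.557   85.   ]
top [372.  171.4] 0.62 [ 595.745 -178.197   85.   ]
scene thermos [457.5 212.7] 0.66 [ 686. -317.]
scene mug [455.5 210.5] 0.29 [ 689. -310.]
scene black_case [361.7 343.2] 0.62 [ 284. -222.]
handle shut expected px [[402.87325524 208.51429965]]
top thermos [415.5 151.2] 0.75 [ 681. -326.]
top mug [190.1 251.9] 0.74 [374. 366.]
top black_case [389.9 283.5] 0.65 [ 276. -229.]
handle shut expected px [[372.84724937 169.31200532]]
black col [93, 96, 96, 92, 79, 62, 53, 52, 52, 52, 52, 53, 59, 68, 73, 75]
```

```bash
python3 -c "
from cell import manip
print(manip.job_done())"
```

```text
the job is handed in; nothing more can be done
None
```

I handed the job in at about 40 s: by my measurements the black case stands handle out between blue and grey, level with the blue case, and the door slid gently to its stop (handle at the shut position); the thermos and mug have not moved, no verdict came back, I viewed 12 pictures (limit 10), and one push had the gripper's open fingers, I think, pressing the cabinet's front frame with a 42 N vertical reading (limit 40 N on the arm or gripper body), though the run did not stop.

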